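Dose the sample pots at the pump station

ROBOT

A 6-joint arm with a two-finger parallel gripper is mounted at the origin on the work surface. World frame = base frame: x ahead of the robot, y to its left, z up, the work surface at z = 0. Lengths are in m, angles in degrees, forces in N, time in s.
With the tool pointing down it reaches from about 0.4 to 0.825 m from the base axis. Payload 7 kg.
Tool frame: the origin (TCP) lies on the centre line of the jaws, within the pads' length; the fingertips stand 22 mm ahead of it and the grasp point (between the pads) lies 3 mm ahead of it (ctrl.finger_overhang is the distance from the TCP to the fingertips, in m); z points along the fingers, y is the line along which they close (so a half turn about z gives the same grasp; the last joint's range is limited). The gripper opens to 88 mm and grips with 3 to 60 N. Pads are 19 mm wide; open, the fingers measure 130 mm over their backs; the gripper's body (78 mm by 193 mm) begins 47 mm behind the grasp point.
Start: joints at [-55.399, 20.546, 0.682, 0, -70.136, -16.507], TCP at [0.21, -0.642, 0.249] pointing down, gripper open.
Joint ranges: [-176.03, 176.03], [-82.01, 121.73], [-58.28, 71.71], [-173.87, 95.51], [-174.79, -0.11], [-173.66, 173.66]. Speed limits (degrees/s): [136.94, 136.94, 172.46, 180, 180, 180].

INTERFACE

Orientations are given as [roll, pitch, yaw] about the fixed x, y, z axes, in that order (R = Rz(yaw) Ry(pitch) Rx(roll)).
In Python, from plant import ctrl gives the robot as it stands. The module is installed in compiled form; this text tells all that it offers.
- The arm moves only by the shell command python3 -m creep 'ROWS'. ROWS is JSON, a list of rows, each an object with "grip": the closure, from 0 (fully open) to 1 (shut); "delta_pos": the shift along the tool's x, y, z scaled (see below), a list of three; "rotation": the turn, a rotation vector about the tool's x, y, z scaled (see below), a list of three. A call has 1 to 5 rows; each row is the pose to reach, as a shift and turn from the pose commanded when the call began, along the tool's axes at that moment; what a row does not reach only later rows make up. The controller multiplies each number of a shift by 10 cm and each number of a turn by pi/2 rad. A row lasts 1/10 s, in which the tool goes at most 50 mm and 8.59 degrees, less where a joint would pass 70% of its speed; a pose out of reach is approached as far as the arm can. A call with a number of a shift or a turn outside -1 to 1 is refused whole. A call with a gripper value outside its range is refused whole. The fingers move at their own pace and stop on an object; the grip force is fixed at half the most. Time passes only in rows, so rows that repeat a pose let the fingers close. It gives the time, the measured TCP pose, the force, the opening and the grip force at its end, in the units of the state.
- ctrl.get_obs(): the state, without advancing time (a new reading comes with each control period).
- ctrl.snapshot(name): name is "scene" or "top"; returns a dict with "color" (400x640x3 uint8, red, green, blue), "intrinsics" (3x3 intrinsics, pixels), "R" (3x3) and "t" (3): a world point X has camera coordinates R X + t. Camera axes: x right, y down, z forward; pixel columns grow to the right and rows downward; lengths in m; the calibration is good to about 2 mm. A picture is of the moment at which its call begins. There is no depth.
- ctrl.close_job(): hands the job in; it is judged then, once.
The state is a dict: "clock": time; "joint_pos": joint angles; "qvel": joint speeds; "tau": joint torques, N m; "tool_pos": TCP position; "orientation": TCP orientation; "force": force on the tool from outside, world axes, zero at the start; "moment": the same for the moment, N m; "opening": finger opening in m; "gripper_force": force on a finger pad.
Only numpy, scipy, OpenCV 4.12 (cv2) and the standard library are available. Lean on these libraries where they do the work, as an engineer would, in place of code of your own. Each camera call takes 0.05 s, during which the arm holds its last target. There are 200 camera calls.

TASK

Load the sample pots that are there into the orange shuttle, in the order tall round in pocket 1, short round in 2, tall square in 3, short square in 4, leaving the pockets of missing pots empty. Then, in the same order, slide the shuttle so that each pot in turn stands centred under the nozzle and press the pump cap right down and let it spring back, never pumping with no pot below. Finally draw the shuttle fully home with the pots standing in it, and do not disturb the other things on the bench.

Things in the scene. Friction and masses are not known exactly. Their poses are not given: they have to be found in the camera images.
- station: fixed dosing station, plate 220 x 580 x 8 (x -65 to +155, y -330 to +250). Origin on the table straight below the spout's tip; x points from the pocket row to the white canister (axis at x = +100, y = 0; radius 38 to 136 high, neck radius 24 to 164), whose steel spout reaches out over the row; y is the way the shuttle slides; z up.
- nozzle (a point): open lower end of the spout, 120 above the table, over the pocket row (14 above the tall pots as they pass). The spout is 9 thick, rises from here to 150 and runs back to the canister. It bars the way into pockets closer than about 70 to it; all four are clear when the shuttle is home.
- cap_top (a point): centre of the top of the black pump cap on the canister, a disc of radius 21, its top 196 above the table when up; moves down with cap.
- cap (a joint): sprung pump cap: 0 up, 0.012 m fully down (straight down). The spring takes about 2.3 N to start and 7.7 N fully down, and lifts it when let go.
- shuttle (a joint): travel of the orange shuttle (72 wide, 258 long, top 34 above the table) along +y of station: 0 home (loading end, stop), 0.30 the other stop. The pockets 1 to 4 are under the nozzle at 0.100, 0.162, 0.224 and 0.286. It slides with about 2 N of friction and stays where it is left.
- handle (a point): centre of the top of the shuttle's handle: a black upright post 22 x 22 (sides along the station's axes), free from 20 to 76 above the table, this point at the top; it stands 83 from the row of pockets on the robot's side, level with the middle of the row (between pockets 2 and 3). Pinch it from above, along y of the station, to slide the shuttle.
- pocket1 (a point): centre of the floor of pocket 1 of the orange shuttle, 14 above the table; axes as station. Pockets: 56 x 56 inside, walls 20 high, a row 62 apart along the station's y, numbered 1 to 4 from +y (nearest the nozzle when home) to -y. Neighbouring pots stand only 18 apart along the row: grip across it (along the station's x), where it is free.
- pocket2 (a point): centre of the floor of pocket 2 of the orange shuttle, 14 above the table; axes as station. Pockets: 56 x 56 inside, walls 20 high, a row 62 apart along the station's y, numbered 1 to 4 from +y (nearest the nozzle when home) to -y. Neighbouring pots stand only 18 apart along the row: grip across it (along the station's x), where it is free.
- pocket3 (a point): centre of the floor of pocket 3 of the orange shuttle, 14 above the table; axes as station. Pockets: 56 x 56 inside, walls 20 high, a row 62 apart along the station's y, numbered 1 to 4 from +y (nearest the nozzle when home) to -y. Neighbouring pots stand only 18 apart along the row: grip across it (along the station's x), where it is free.
- pocket4 (a point): centre of the floor of pocket 4 of the orange shuttle, 14 above the table; axes as station. Pockets: 56 x 56 inside, walls 20 high, a row 62 apart along the station's y, numbered 1 to 4 from +y (nearest the nozzle when home) to -y. Neighbouring pots stand only 18 apart along the row: grip across it (along the station's x), where it is free.
- tall_round: open round pot of amber glass, outer diameter 44, wall 3, heavy base, 92 high, about 120 g. Origin: centre of its underside, z up when it stands. It belongs in pocket 1. May be absent.
- short_round: open round pot of amber glass, outer diameter 44, wall 3, heavy base, 64 high, about 120 g. Origin: centre of its underside, z up when it stands. It belongs in pocket 2. May be absent.
- tall_square: open square pot of amber glass, 42 x 42 outside (sides along its x and y axes), wall 3, heavy base, 92 high, about 120 g. Origin: centre of its underside, z up when it stands. It belongs in pocket 3, sides parallel to the pocket's. May be absent.
- short_square: open square pot of amber glass, 42 x 42 outside (sides along its x and y axes), wall 3, heavy base, 64 high, about 120 g. Origin: centre of its underside, z up when it stands. It belongs in pocket 4, sides parallel to the pocket's. May be absent.
- petri_dish: glass petri dish, 90 across, 14 high. Bystander: leave it alone. Origin: centre of its underside.
- tip_box: white box of pipette tips with a clear lid, 85 x 125 x 95 high. Bystander: leave it alone. Origin: centre of its underside.
- brown_bottle: brown reagent bottle with a brass cap, 60 across, 130 high. Bystander: leave it alone. Origin: centre of its underside.
- marker: white marker pen with a black cap, 120 x 14 x 14, lying. Bystander: leave it alone. Origin: centre of its underside.

How it is judged:
By the outcome, as a careful person would: the job done as asked, in the order asked, and still so for the second after the job is handed in, with the robot touching nothing.
Of tall_round, short_round, tall_square, short_square only 3 to 4 are there at a start; the rules pass over those that are not, and their reading is None.
At some moment in a run one of tall_round, short_round, tall_square, short_square may be knocked a few centimetres aside while the robot is not near it.
It also fails if it takes over 210 s, if anything falls off the work surface, if the arm or the gripper's body presses on something with over 40 N, if the wrist force passes 120 N, or if a joint passes its speed limit or range.

## Working session

There is one attempt and no reset: what is moved stays moved. The work goes in short steps, Python scripts to look and compute and a shell command to move; the robot and the scene stay as the last step left them, time stands still between calls to the robot, and variables do not carry over. Pictures are saved under pics/ and viewed, at most 18 in all, crops included, and the job is handed in when it is done.

```bash
mkdir -p pics
python3 - <<'E'
from plant import ctrl
import cv2, numpy as np
for n in("scene","top"):
    s=ctrl.snapshot(n); cv2.imwrite(f"pics/{n}0.png",s["color"][...,::-1]); print(n,s["intrinsics"].tolist(),s["R"].round(4).tolist(),s["t"].tolist())
o=ctrl.get_obs(); print(o, ctrl.finger_overhang)
E
```

```text
scene [[396.1158651477355, 0.0, 318.36594843589586], [0.0, 396.1158651477355, 205.01145139863564], [0.0, 0.0, 1.0]] [[-0.8141, 0.5807, 0.0104], [0.4772, 0.679, -0.5579], [-0.331, -0.4492, -0.8299]] [0.4530515994920177, -0.07736463540376222, 1.0662007286084811]
top [[432.6349939973681, 0.0, 324.59179087869086], [0.0, 432.6349939973681, 203.76814551421802], [0.0, 0.0, 1.0]] [[-0.0156, -0.9999, -0.0068], [-0.9983, 0.016, -0.0561], [0.0562, 0.0059, -0.9984]] [-0.10657378276169854, 0.48399968957580264, 1.3211130282521133]
{'clock': 0.1, 'joint_pos': array([-5.54001104e+01,  2.05878172e+01,  6.38473427e-01, -1.61215397e-02,
       -7.01367224e+01, -1.65072317e+01]), 'qvel': array([-0.03291826, -0.00131369,  0.16374942,  0.04761442,  0.07763442,
        0.01013143]), 'tau': array([-1.00826928e-03, -5.84163630e+01,  2.93752116e+01,  7.01552957e+00,
        1.01667762e-02, -5.00251053e-05]), 'tool_pos': array([ 0.20946675, -0.64124457,  0.24771178]), 'orientation': array([ 1.79913175e+02, -9.92517270e-03, -1.61912824e+02]), 'force': array([-0.00876069,  0.03109863,  1.15722947]), 'moment': array([ 0.01384732, -0.00378548, -0.03680559]), 'gripper_force': 0.0, 'opening': 0.08805422056379274} 0.022
```

View pics/scene0.png

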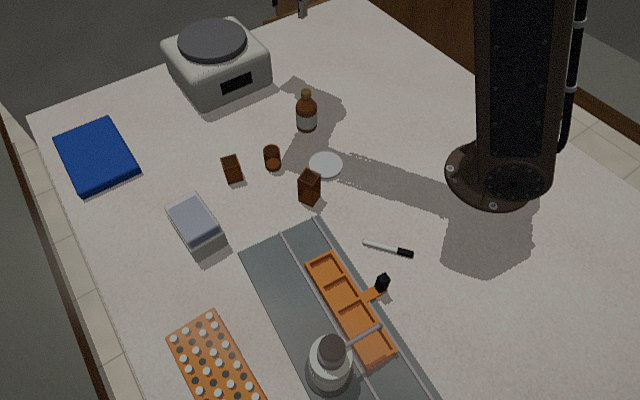

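View pics/top0.png

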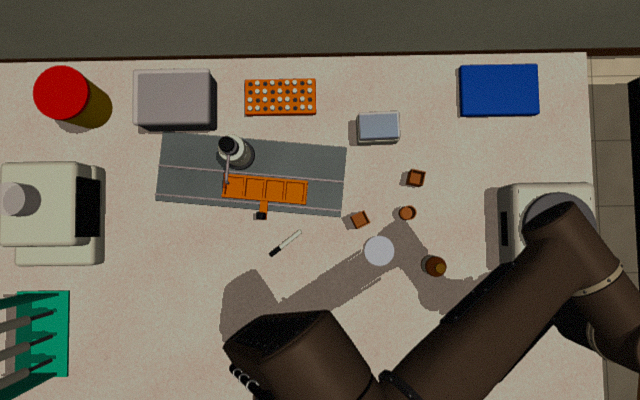

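Scene: round pot near (272,157), squares near (231,168) and (309,187); top: the same at (407,213), (416,178), (360,219). The shuttle is orange at about (265,188) in top, and seems not to be home. I'll measure next.

```bash
cat > h.py <<'E'
from plant import ctrl
import cv2, numpy as np
def snap(n):
    s=ctrl.snapshot(n); return s["color"][...,::-1].copy(), s["intrinsics"],s["R"],s["t"]
def ray(v,p,z):
    _,K,R,t=v; c=-R.T@t; d=R.T@np.linalg.solve(K,[p[0],p[1],1.]); return c+d*(z-c[2])/d[2]
def proj(v,X):
    _,K,R,t=v; q=K@(R@np.asarray(X,float)+t); return q[:2]/q[2]
def blobs(mask,amin=30):
    cs,_=cv2.findContours(mask.astype(np.uint8),cv2.RETR_EXTERNAL,cv2.CHAIN_APPROX_NONE)
    return [c for c in cs if cv2.contourArea(c)>=amin]
def hsv(v): return cv2.cvtColor(v[0],cv2.COLOR_BGR2HSV)
def crop(v,x,y,w,h,k): return cv2.resize(v[0][y:y+h,x:x+w],None,fx=k,fy=k,interpolation=cv2.INTER_CUBIC)
def tool():
    o=ctrl.get_obs(); return o
E
python3 - <<'E'
from h import *
T=snap("top");S=snap("scene")
for n,v,x0 in(("top",T,(340,620)),("scene",S,(0,0))):
    H=hsv(v); 
    org=(H[...,0]>=8)&(H[...,0]<20)&(H[...,1]>200)&(H[...,2]>170)
    for c in blobs(org,100): r=cv2.minAreaRect(c); print(n,"orange",r, cv2.boxPoints(r).round(1).tolist())
    am=(H[...,0]<14)&(H[...,1]>140)&(H[...,2]<170)&(H[...,2]>30)
    for c in blobs(am,60):
        r=cv2.minAreaRect(c)
        if r[0][1]<300: print(n,"amber",np.round(r[0],1),np.round(r[1],1),round(r[2],1),cv2.boundingRect(c))
a=crop(T,150,125,200,100,4); b=crop(S,230,210,200,190,2.1)
cv2.imwrite("pics/c1.png",a)
c=crop(T,340,160,110,75,5.2); d=crop(S,210,130,130,85,5.2)
w=max(c.shape[1],d.shape[1]); h=[cv2.copyMakeBorder(i,0,0,0,w-i.shape[1],cv2.BORDER_CONSTANT) for i in(c,d)]
o=np.vstack(h); print(o.shape); cv2.imwrite("pics/c2.png",cv2.resize(o,None,fx=.7,fy=.7))
cv2.imwrite("pics/c3.png",crop(S,235,210,210,190,3))
E
```

```text
top orange ((284.307373046875, 192.11886596679688), (35.39947509765625, 18.46929168701172), 5.19442892074585) [[265.79998779296875, 199.6999969482422], [267.5, 181.3000030517578], [302.79998779296875, 184.5], [301.1000061035156, 202.89999389648438]]
top orange ((254.28659057617188, 189.42074584960938), (15.46041488647461, 18.66292953491211), 6.34019136428833) [[245.60000610351562, 197.8000030517578], [247.60000610351562, 179.3000030517578], [263.0, 181.0], [260.8999938964844, 199.5]]
top orange ((235.23451232910156, 187.68621826171875), (19.01741600036621, 18.43609619140625), 4.763641834259033) [[225.0, 196.10000610351562], [226.5, 177.6999969482422], [245.5, 179.3000030517578], [243.89999389648438, 197.6999969482422]]
top orange ((279.7769470214844, 95.95783233642578), (33.27207565307617, 70.09910583496094), 88.93909454345703) [[244.39999389648438, 80.0], [314.5, 78.69999694824219], [315.1000061035156, 111.9000015258789], [245.0, 113.19999694824219]]
top amber [434.6 266.3] [19.6 19.2] 14.0 (425, 257, 21, 20)
top amber [359.6 219.2] [13.4 15.2] 63.4 (351, 211, 19, 18)
top amber [407.  212.5] [13. 16.] 90.0 (399, 206, 17, 14)
top amber [415.4 177.8] [16.6 15.6] 12.5 (406, 169, 20, 18)
top amber [280.  113.3] [ 3.7 70. ] 89.2 (245, 111, 71, 5)
top amber [61.1 92.8] [56.3 54.1] 26.6 (33, 66, 58, 55)
top amber [618.5  51.5] [ 7. 41.] 90.0 (598, 48, 42, 8)
scene amber [342.  283.9] [36.1 18.5] 11.0 (323, 275, 36, 22)
scene amber [324.3 298.9] [78.   2.7] 59.0 (305, 265, 41, 68)
scene amber [327.3 261.4] [33.3 17.5] 11.3 (310, 253, 33, 21)
scene amber [308.5 187. ] [38. 21.] 90.0 (298, 168, 22, 39)
scene amber [231.7 168.9] [26.9 15.8] 71.6 (221, 154, 22, 30)
scene amber [271.4 157.8] [26.3 15.3] 83.7 (263, 145, 17, 27)
scene amber [305.5 107. ] [18. 19.] 90.0 (296, 98, 20, 19)
(832, 676, 3)
```

View pics/c1.png

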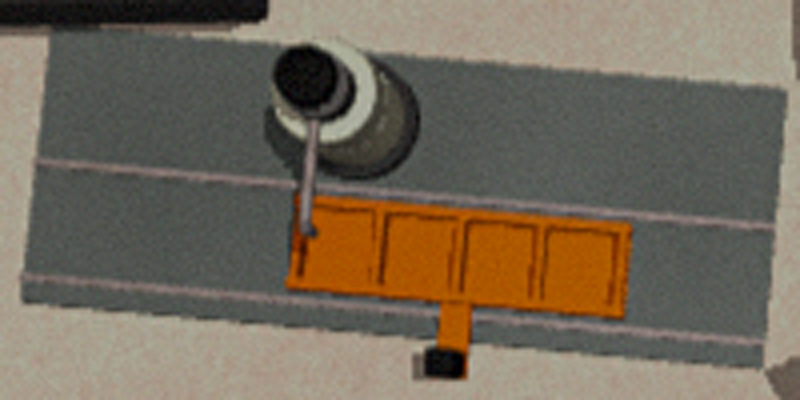

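View pics/c2.png

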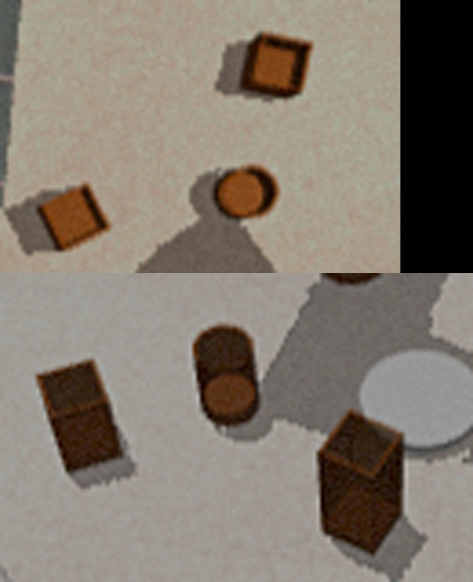

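View pics/c3.png

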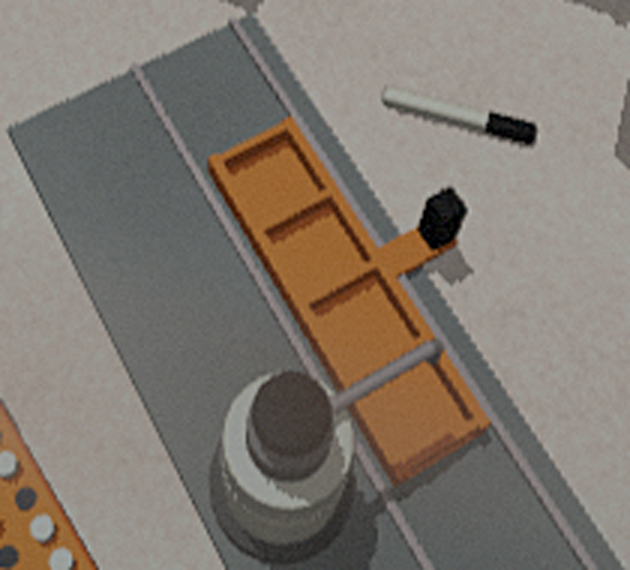

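The crops show the plate edges, spout tip at c1 (310,232), handle top at c1 (445,361) and c3 (447,200), and pockets at c1 (337,246) to (580,265). The round pot seems to stand with its base seen through the glass; I'll check this by projection.

Run:
```python
from h import *
T=snap("top");S=snap("scene")
u1=lambda p:((p[0]+.5)/4-.5+150,(p[1]+.5)/4-.5+125)
u3=lambda p:((p[0]+.5)/3-.5+235,(p[1]+.5)/3-.5+210)
cor=np.array([ray(T,u1(p),.008) for p in[(50,30),(787,90),(762,367),(22,300)]])  # local (155,250),(155,-330),(-65,-330),(-65,250)
loc=np.array([(.155,.25),(.155,-.33),(-.065,-.33),(-.065,.25)])
def fit(l,w):
    a=l-l.mean(0);b=w-w.mean(0); th=np.arctan2((a[:,0]*b[:,1]-a[:,1]*b[:,0]).sum(),(a*b).sum()); R=np.array([[np.cos(th),-np.sin(th)],[np.sin(th),np.cos(th)]]); t=w.mean(0)-R@l.mean(0); return th,R,t,(l@R.T+t-w)
th,R,t,res=fit(loc,cor[:,:2]); print("station top",np.degrees(th),t,(res*1e3).round(1).tolist())
for p in[(12,130),(252,15)]: print("scene corner",ray(S,u3(p),.008).round(4), )
print("top corners",cor.round(4).tolist())
def tri(a,b):
    A=[];B=[]
    for v,p in((T,a),(S,b)):
        _,K,Rr,tt=v; P=K@np.c_[Rr,tt]
        for i in(0,1): r=p[i]*P[2]-P[i]; A.append(r[:3]);B.append(-r[3])
    return np.linalg.lstsq(np.array(A),np.array(B),rcond=None)[0]
print("tip",tri(u1((310,232)),u3((437,347))), ray(T,u1((310,232)),.122), ray(S,u3((437,347)),.122))
print("handle",ray(T,u1((445,361)),.076),ray(S,u3((447,200)),.076))
print("cap",ray(T,u1((306,76)),.196),ray(S,u3((291,415)),.196))
# round pot hypotheses
H={}
for n,v,roi in(("T",T,(399,206,17,14)),("S",S,(263,145,17,27))): print(n,roi)
c0=ray(T,(407,212.5),.03)
for h in(.064,.092):
    for k in range(4):
        a=np.linspace(0,6.28,60); P=lambda z:np.c_[c0[0]+.022*np.cos(a),c0[1]+.022*np.sin(a),0*a+z]
        X=np.vstack([P(0),P(h)])
        bt=[np.r_[q.min(0),np.ptp(q,axis=0)+1] for q in(np.array([proj(v,x) for x in X]) for v in(T,S))]
        c0=c0+ray(T,(407,212.5),h/2)-ray(T,bt[0][:2]+bt[0][2:]/2-.5,h/2)
    print(h,c0.round(4),[b.round(1).tolist() for b in bt])
```

```text
station top -5.87209221760525 [0.5394434  0.15861003] [[3.7, 0.1], [1.5, -0.7], [-1.7, -1.4], [-3.5, 2.0]]
scene corner [ 0.6578 -0.1774  0.008 ]
scene corner [ 0.4442 -0.1564  0.008 ]
top corners [[0.7155, 0.3913, 0.008], [0.6583, -0.1849, 0.008], [0.4428, -0.1616, 0.008], [0.5039, 0.412, 0.008]]
tip [0.53868411 0.15992823 0.13286546] [0.54079857 0.161426   0.122     ] [0.5340828  0.15937254 0.122     ]
handle [0.44904247 0.07308337 0.076     ] [0.44785794 0.07890795 0.076     ]
cap [0.63799072 0.14665812 0.196     ] [0.6429722  0.15359893 0.196     ]
T (399, 206, 17, 14)
S (263, 145, 17, 27)
0.064 [ 0.4501 -0.3631  0.03  ] [[397.8, 204.9, 19.4, 16.3], [262.2, 142.9, 19.7, 29.4]]
0.092 [ 0.4494 -0.3602  0.03  ] [[396.9, 204.6, 21.3, 16.8], [261.9, 135.9, 20.8, 37.0]]
```

The round one fits a standing 64 mm pot, so it is short_round, and tall_round is absent so far. The shuttle stands at about q=0.10 rather than home. Next: refine the station and the poses of the pots.

Run:
```python
from h import *
T=snap("top");S=snap("scene")
u1=lambda p:((p[0]+.5)/4-.5+150,(p[1]+.5)/4-.5+125)
u3=lambda p:((p[0]+.5)/3-.5+235,(p[1]+.5)/3-.5+210)
k=5.2*.7
uS=lambda p:((p[0]+.5)/k-.5+210,(p[1]-273+.5)/k-.5+130)
uT=lambda p:((p[0]+.5)/k-.5+340,(p[1]+.5)/k-.5+160)
for n,v,u,L in(("T",T,u1,[((37,161),(773,227)),((25,278),(762,343))]),("S",S,u3,[((135,68),(430,565)),((236,22),(610,568))])):
    for a,b in L:
        d=ray(v,u(a),.008)-ray(v,u(b),.008); print(n,"groove yaw",(np.degrees(np.arctan2(d[1],d[0]))-90+90)%180-90)
for n,h,b in(("short_sq",.064,[(38,377),(95,362),(108,402),(50,415)]),("tall_sq",.092,[(352,410),(403,433),(370,473),(320,452)])):
    X=np.array([ray(S,uS(p),h) for p in b])[:,:2]; e=np.roll(X,-1,0)-X
    print(n,"S centre",X.mean(0).round(4),"len",np.linalg.norm(e,axis=1).round(4),"ang",(np.degrees(np.arctan2(e[:,1],e[:,0]))%90).round(1))
def mids(v,pot):
    c=np.array(pot); return c
for n,h,t,s in(("short_sq",.064,(406,169,20,18),(221,154,22,30)),("tall_sq",.092,(351,211,19,18),(298,168,22,39)),("short_rd",.064,(399,206,17,14),(263,145,17,27)),("bottle",.13,(425,257,21,20),(296,98,20,19))):
    m=lambda r:(r[0]+r[2]/2-.5,r[1]+r[3]/2-.5)
    print(n,ray(T,m(t),h/2).round(4),ray(S,m(s),h/2).round(4))
X=np.array([ray(T,uT(p),.064) for p in[(262,35),(312,43),(302,97)]])[:,:2];e=np.diff(X,axis=0);print("ssq T",np.degrees(np.arctan2(e[:,1],e[:,0]))%90,np.linalg.norm(e,axis=1))
X=np.array([ray(T,uT(p),.092) for p in[(92,185),(107,227),(64,250)]])[:,:2];e=np.diff(X,axis=0);print("tsq T",np.degrees(np.arctan2(e[:,1],e[:,0]))%90,np.linalg.norm(e,axis=1))
print("dish",ray(T,(379,250),.014),"marker",ray(T,(299,231),.007),ray(T,(270,254),.007),"tipbox",ray(T,(378,126),.095))
```

```text
T groove yaw -6.08572255623983
T groove yaw -5.956035465124572
S groove yaw -5.764234467333836
S groove yaw -4.989780998002516
short_sq S centre [ 0.557  -0.3873] len [0.0407 0.0387 0.0402 0.0364] ang [74.9 74.4 71.7 75.3]
tall_sq S centre [ 0.4316 -0.2157] len [0.0389 0.0393 0.0368 0.0408] ang [25.  21.6 27.3 24.7]
short_sq [ 0.5569 -0.3925  0.032 ] [ 0.5561 -0.3906  0.032 ]
tall_sq [ 0.4314 -0.2199  0.046 ] [ 0.4319 -0.2177  0.046 ]
short_rd [ 0.4507 -0.3639  0.032 ] [ 0.4532 -0.3622  0.032 ]
bottle [ 0.2898 -0.4357  0.065 ] [ 0.2873 -0.441   0.065 ]
ssq T [79.88080949 77.96621652] [0.04126204 0.04514071]
tsq T [18.46784342 27.1668225 ] [0.03540973 0.03879619]
dish [ 0.33780713 -0.27854834  0.014     ] marker [ 0.39963017 -0.03381433  0.007     ] [0.33029892 0.05643504 0.007     ] tipbox [ 0.70272092 -0.27428066  0.095     ]
```

```bash
cat >> h.py <<'E'
O=np.array([.5385,.160]); TH=np.radians(-5.9)
def st(x,y): return O+np.array([[np.cos(TH),-np.sin(TH)],[np.sin(TH),np.cos(TH)]])@[x,y]
def go(*ts):
    "ts: (x,y,z,yaw): shift in units of 10 cm and turn in units of 90 deg, from the measured pose"
    from scipy.spatial.transform import Rotation as Q
    o=ctrl.get_obs(); p=np.array(o["tool_pos"]); q=Q.from_euler("xyz",o["orientation"],degrees=True)
    print("t",round(o["clock"],2),"p",p.round(4),"rpy",np.round(o["orientation"],2),"open",round(o["opening"],4),"gf",round(o["gripper_force"],1),"F",np.round(o["force"],1))
    for x,y,z,w in ts:
        g=Q.from_euler("xyz",[180,0,w],degrees=True)
        print("shift",(q.inv().apply(np.array([x,y,z])-p)*10).round(3),"turn",((q.inv()*g).as_rotvec()/(np.pi/2)).round(3)); q=g;p=np.array([x,y,z])
E
python3 -m creep '[{"grip":0,"delta_pos":[-0.3,0.2,0],"rotation":[0,0,0.09]},{"grip":0,"delta_pos":[-0.6,0.4,0],"rotation":[0,0,0.18]},{"grip":0,"delta_pos":[-0.9,0.6,0],"rotation":[0,0,0.267]},{"grip":0,"delta_pos":[-0.9,0.6,0],"rotation":[0,0,0.267]}]'
python3 -c "
from h import *
go((*st(-.083,-.093),.2,174.1),(*st(-.083,-.093),.058,174.1))"
```

```text
clock: 0.8
tool_pos: [0.2786, -0.5541, 0.2491]
orientation: [180.0, 0.1, 173.9]
force: [-0.5, -0.1, 0.1]
opening: 0.0877
gripper_force: 0.0
t 0.8 p [ 0.2786 -0.5541  0.2491] rpy [1.8000e+02 6.0000e-02 1.7389e+02] open 0.0877 gf 0.0 F [-0.5 -0.1  0.1]
shift [-0.997  6.445  0.492] turn [ 0.     0.001 -0.002]
shift [ 0.   -0.    1.42] turn [0. 0. 0.]
```

```bash
python3 -m creep '[{"grip":0,"delta_pos":[-0.4,0.4,0],"rotation":[0,0,0]},{"grip":0,"delta_pos":[-0.8,0.8,0],"rotation":[0,0,0]},{"grip":0,"delta_pos":[-1,1,0],"rotation":[0,0,0]}]' >/dev/null
for i in 1 2 3 4 5; do python3 -m creep '[{"grip":0,"delta_pos":[0,0.45,0],"rotation":[0,0,0]},{"grip":0,"delta_pos":[0,0.9,0],"rotation":[0,0,0]},{"grip":0,"delta_pos":[0,1,0],"rotation":[0,0,0]}]' >/dev/null; done
python3 -m creep '[{"grip":0,"delta_pos":[0,0.3,0.2],"rotation":[0,0,0]},{"grip":0,"delta_pos":[0,0.45,0.4],"rotation":[0,0,0]},{"grip":0,"delta_pos":[0,0.45,0.5],"rotation":[0,0,0]},{"grip":0,"delta_pos":[0,0.45,0.5],"rotation":[0,0,0]}]'
python3 -c "
from h import *
go((*st(-.083,-.093),.2,174.1),(*st(-.083,-.093),.058,174.1))
v=snap('top'); cv2.imwrite('pics/d1.png',crop(v,150,100,320,210,2.5))"
```

```text
clock: 3.0
tool_pos: [0.4422, 0.0735, 0.1972]
orientation: [-179.9, -0.1, 174.1]
force: [0.2, -0.5, -0.5]
opening: 0.0874
gripper_force: 0.0
t 3.0 p [0.4422 0.0735 0.1972] rpy [-1.7988e+02 -1.5000e-01  1.7408e+02] open 0.0874 gf 0.0 F [ 0.2 -0.5 -0.5]
shift [-0.039  0.03  -0.028] turn [-0.001 -0.002 -0.   ]
shift [ 0.   -0.    1.42] turn [0. 0. 0.]
```

View pics/d1.png

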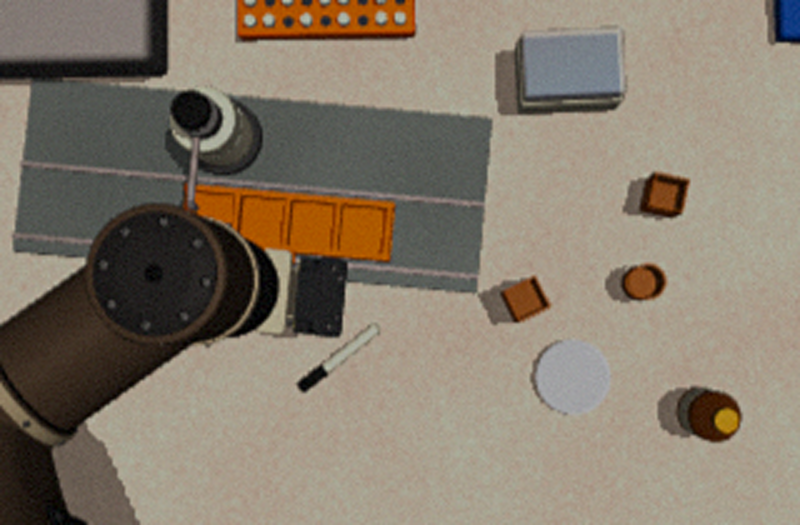

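The picture shows the three pots in place with no fourth, and the gripper over the handle. I'll go down, grip it and pull home.

```bash
python3 -m creep '[{"grip":0,"delta_pos":[-0.04,0.03,0.3],"rotation":[0,0,0]},{"grip":0,"delta_pos":[-0.04,0.03,0.6],"rotation":[0,0,0]},{"grip":0,"delta_pos":[-0.04,0.03,0.9],"rotation":[0,0,0]},{"grip":0,"delta_pos":[-0.04,0.03,1],"rotation":[0,0,0]}]'
python3 -m creep '[{"grip":0,"delta_pos":[0,0,0.2],"rotation":[0,0,0]},{"grip":0,"delta_pos":[0,0,0.4],"rotation":[0,0,0]},{"grip":0.5,"delta_pos":[0,0,0.4],"rotation":[0,0,0]},{"grip":1,"delta_pos":[0,0,0.4],"rotation":[0,0,0]},{"grip":1,"delta_pos":[0,0,0.4],"rotation":[0,0,0]}]'
python3 -m creep '[{"grip":1,"delta_pos":[0,0,0],"rotation":[0,0,0]},{"grip":1,"delta_pos":[0,0,0],"rotation":[0,0,0]},{"grip":1,"delta_pos":[0,0,0],"rotation":[0,0,0]},{"grip":1,"delta_pos":[0,0,0],"rotation":[0,0,0]},{"grip":1,"delta_pos":[0,0,0],"rotation":[0,0,0]}]'
```

```text
clock: 3.45
tool_pos: [0.4463, 0.0757, 0.0972]
orientation: [-179.9, -0.1, 174.0]
force: [0.1, -0.9, -0.1]
opening: 0.0875
gripper_force: 0.0
clock: 3.95
tool_pos: [0.448, 0.0775, 0.06]
orientation: [179.9, 0.1, 174.1]
force: [1.0, 0.0, 0.7]
opening: 0.0688
gripper_force: 0.0
clock: 4.45
tool_pos: [0.447, 0.0772, 0.0586]
orientation: [-180.0, 0.0, 174.1]
force: [0.3, 0.3, -0.4]
opening: 0.0293
gripper_force: 0.0
```

```bash
python3 -m creep '[{"grip":1,"delta_pos":[0,0,0],"rotation":[0,0,0]},{"grip":1,"delta_pos":[0,0,0],"rotation":[0,0,0]},{"grip":1,"delta_pos":[0,0,0],"rotation":[0,0,0]},{"grip":1,"delta_pos":[0,0,0],"rotation":[0,0,0]}]'
python3 -m creep '[{"grip":1,"delta_pos":[0,-0.2,0],"rotation":[0,0,0]},{"grip":1,"delta_pos":[0,-0.4,0],"rotation":[0,0,0]},{"grip":1,"delta_pos":[0,-0.6,0],"rotation":[0,0,0]},{"grip":1,"delta_pos":[0,-0.8,0],"rotation":[0,0,0]},{"grip":1,"delta_pos":[0,-0.9,0],"rotation":[0,0,0]}]'
for i in 1 2; do python3 -m creep '[{"grip":1,"delta_pos":[0,-0.02,0],"rotation":[0,0,0]},{"grip":1,"delta_pos":[0,-0.04,0],"rotation":[0,0,0]},{"grip":1,"delta_pos":[0,-0.06,0],"rotation":[0,0,0]},{"grip":1,"delta_pos":[0,-0.06,0],"rotation":[0,0,0]},{"grip":1,"delta_pos":[0,-0.06,0],"rotation":[0,0,0]}]';done
```

```text
clock: 4.85
tool_pos: [0.447, 0.0773, 0.0586]
orientation: [180.0, 0.0, 174.1]
force: [-1.3, 1.5, 1.0]
opening: 0.0219
gripper_force: 30.0
clock: 5.35
tool_pos: [0.4374, -0.0133, 0.0586]
orientation: [180.0, -0.0, 174.0]
force: [-1.6, 2.8, 0.9]
opening: 0.0219
gripper_force: 30.0
clock: 5.85
tool_pos: [0.4369, -0.0182, 0.0586]
orientation: [-180.0, -0.0, 174.1]
force: [-3.0, 0.5, 5.2]
opening: 0.0218
gripper_force: 30.0
clock: 6.35
tool_pos: [0.4364, -0.0227, 0.0586]
orientation: [179.9, 0.0, 174.1]
force: [-8.7, 15.3, 6.0]
opening: 0.0217
gripper_force: 30.0
```

```bash
sed -i 's/O=np.array(.*\]); TH/O=np.array([.5387,.1608]); TH/' h.py
python3 -m creep '[{"grip":0.5,"delta_pos":[0,0.01,0],"rotation":[0,0,0]},{"grip":0.3,"delta_pos":[0,0.01,0],"rotation":[0,0,0]},{"grip":0.2,"delta_pos":[0,0.01,0],"rotation":[0,0,0]},{"grip":0.2,"delta_pos":[0,0.01,0],"rotation":[0,0,0]},{"grip":0.2,"delta_pos":[0,0.01,0],"rotation":[0,0,0]}]'
python3 -m creep '[{"grip":0.2,"delta_pos":[0,0,-0.3],"rotation":[0,0,0]},{"grip":0.2,"delta_pos":[0,0,-0.6],"rotation":[0,0,0]},{"grip":0.2,"delta_pos":[0,0,-0.9],"rotation":[0,0,-0.09]},{"grip":0.2,"delta_pos":[0,0,-1],"rotation":[0,0,-0.18]},{"grip":0.2,"delta_pos":[0,0,-1],"rotation":[0,0,-0.27]}]'
python3 -m creep '[{"grip":0.2,"delta_pos":[0,0,-0.4],"rotation":[0,0,-0.09]},{"grip":0.2,"delta_pos":[0,0,-0.4],"rotation":[0,0,-0.18]},{"grip":0.2,"delta_pos":[0,0,-0.4],"rotation":[0,0,-0.27]},{"grip":0.2,"delta_pos":[0,0,-0.4],"rotation":[0,0,-0.36]},{"grip":0.2,"delta_pos":[0,0,-0.4],"rotation":[0,0,-0.43]}]'
python3 -m creep '[{"grip":0.2,"delta_pos":[0,0,0],"rotation":[0,0,-0.09]},{"grip":0.2,"delta_pos":[0,0,0],"rotation":[0,0,-0.18]},{"grip":0.2,"delta_pos":[0,0,0],"rotation":[0,0,-0.27]},{"grip":0.2,"delta_pos":[0,0,0],"rotation":[0,0,-0.3]},{"grip":0.2,"delta_pos":[0,0,0],"rotation":[0,0,-0.3]}]'
python3 -c "
from h import *
go((.452,-.363,.15,-95.9),(.452,-.363,.049,-95.9),(*st(0,-.162),.18,-95.9))
print(st(-.083,-.193))
T=snap('top');S=snap('scene')
for v in(T,S):
    H=hsv(v);am=(H[...,0]<14)&(H[...,1]>140)&(H[...,2]<170)&(H[...,2]>30)
    print([cv2.boundingRect(c) for c in blobs(am,60) if cv2.boundingRect(c)[1]<280])
    org=(H[...,0]>=8)&(H[...,0]<20)&(H[...,1]>200)&(H[...,2]>170)
    print([cv2.boundingRect(c) for c in blobs(org,100)])"
```

```text
clock: 6.85
tool_pos: [0.4366, -0.0235, 0.0585]
orientation: [-180.0, -0.0, 174.1]
force: [0.1, -0.0, 0.6]
opening: 0.0561
gripper_force: 0.0
clock: 7.35
tool_pos: [0.4377, -0.0231, 0.1606]
orientation: [-180.0, 0.2, -161.3]
force: [-0.5, -0.6, 0.1]
opening: 0.0701
gripper_force: 0.0
clock: 7.85
tool_pos: [0.4364, -0.0235, 0.1986]
orientation: [-180.0, 0.0, -122.6]
force: [0.7, -0.1, 0.2]
opening: 0.0698
gripper_force: 0.0
clock: 8.35
tool_pos: [0.4364, -0.0234, 0.1985]
orientation: [180.0, -0.0, -95.9]
force: [-0.5, 1.0, 0.1]
opening: 0.0696
gripper_force: 0.0
t 8.35 p [ 0.4364 -0.0234  0.1985] rpy [179.99  -0.   -95.92] open 0.0696 gf 0.0 F [-0.5  1.   0.1]
shift [ 3.361 -0.505  0.485] turn [ 0. -0. -0.]
shift [ 0.   -0.    1.01] turn [0. 0. 0.]
shift [-3.679 -0.324 -1.31 ] turn [0. 0. 0.]
[ 0.43630071 -0.02264586]
[(425, 257, 21, 20), (351, 211, 19, 18), (399, 206, 17, 14), (406, 169, 20, 18), (245, 102, 71, 14), (33, 66, 58, 55)]
[(306, 182, 35, 25), (245, 79, 71, 35)]
[(314, 261, 50, 51), (301, 239, 33, 20), (284, 229, 86, 97), (289, 220, 31, 18), (298, 168, 22, 38), (220, 154, 23, 30), (263, 145, 18, 27), (296, 98, 20, 19)]
[]
```

```bash
for i in 1 2 3; do python3 -m creep '[{"grip":0.2,"delta_pos":[0.4,-0.07,0],"rotation":[0,0,0]},{"grip":0.2,"delta_pos":[0.8,-0.14,0],"rotation":[0,0,0]},{"grip":0.2,"delta_pos":[1,-0.17,0],"rotation":[0,0,0]}]' >/dev/null; done
python3 -m creep '[{"grip":0.2,"delta_pos":[0.2,0,0.2],"rotation":[0,0,0]},{"grip":0.2,"delta_pos":[0.36,0.005,0.4],"rotation":[0,0,0]},{"grip":0.2,"delta_pos":[0.36,0.005,0.48],"rotation":[0,0,0]},{"grip":0.2,"delta_pos":[0.36,0.005,0.48],"rotation":[0,0,0]}]'
python3 -m creep '[{"grip":0.2,"delta_pos":[0,0,0.25],"rotation":[0,0,0]},{"grip":0.2,"delta_pos":[0,0,0.5],"rotation":[0,0,0]},{"grip":0.2,"delta_pos":[0,0,0.75],"rotation":[0,0,0]},{"grip":0.2,"delta_pos":[0,0,1],"rotation":[0,0,0]},{"grip":0.3,"delta_pos":[0,0,1],"rotation":[0,0,0]}]'
for i in 1 2; do python3 -m creep '[{"grip":0.5,"delta_pos":[0,0,0],"rotation":[0,0,0]},{"grip":0.7,"delta_pos":[0,0,0],"rotation":[0,0,0]},{"grip":0.7,"delta_pos":[0,0,0],"rotation":[0,0,0]},{"grip":0.7,"delta_pos":[0,0,0],"rotation":[0,0,0]}]';done
```

```text
clock: 9.75
tool_pos: [0.451, -0.3625, 0.1491]
orientation: [179.8, 0.1, -96.1]
force: [0.6, -0.4, 0.2]
opening: 0.0701
gripper_force: 0.0
clock: 10.25
tool_pos: [0.4508, -0.3613, 0.0486]
orientation: [179.8, 0.1, -95.9]
force: [-1.5, -0.5, -0.7]
opening: 0.0662
gripper_force: 0.0
clock: 10.65
tool_pos: [0.4529, -0.363, 0.0523]
orientation: [-179.9, -0.0, -95.9]
force: [-0.9, 2.4, 8.5]
opening: 0.0435
gripper_force: 30.0
clock: 11.05
tool_pos: [0.4529, -0.363, 0.0523]
orientation: [-179.9, -0.0, -95.9]
force: [-0.8, 1.9, 7.9]
opening: 0.0434
gripper_force: 30.0
```

```bash
python3 -m creep '[{"grip":0.7,"delta_pos":[0,0,-0.1],"rotation":[0,0,0]},{"grip":0.7,"delta_pos":[0,0,-0.4],"rotation":[0,0,0]},{"grip":0.7,"delta_pos":[0,0,-0.8],"rotation":[0,0,0]},{"grip":0.7,"delta_pos":[0,0,-1],"rotation":[0,0,0]},{"grip":0.7,"delta_pos":[0,0,-1],"rotation":[0,0,0]}]'
python3 -c "
from h import *
a=snap('scene');b=snap('top'); go((*st(0,-.162),.18,-95.9))
cv2.imwrite('pics/e1.png',np.vstack([crop(a,190,60,160,110,4),crop(b,340,150,160,40,4)]))"
```

```text
clock: 11.55
tool_pos: [0.4538, -0.3637, 0.1551]
orientation: [-179.6, -0.1, -95.9]
force: [-0.5, -0.6, -1.0]
opening: 0.0437
gripper_force: 30.0
t 11.65 p [ 0.452  -0.3626  0.1514] rpy [-179.91    0.    -95.96] open 0.0435 gf 30.0 F [-0.8  1.2 -2.3]
shift [-3.676 -0.321 -0.286] turn [-0.001  0.    -0.001]
```

View pics/e1.png

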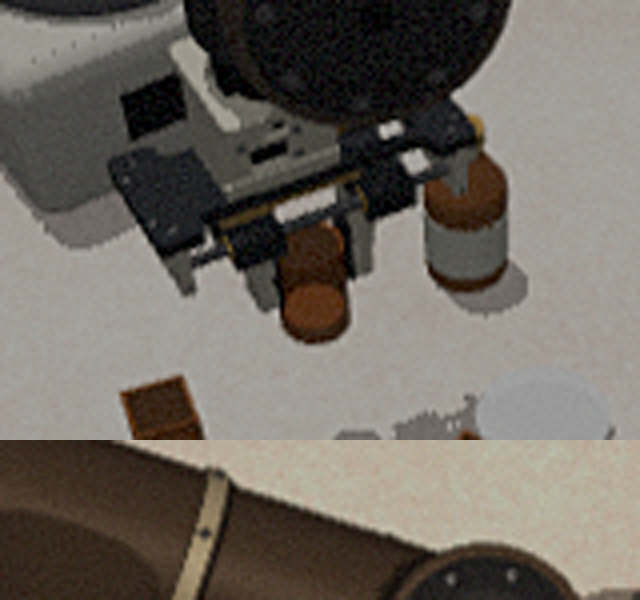

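The crop shows the round pot upright between the pads, its base disc at (315,310) with a horizontal-disc aspect. I'll take it to pocket 2.

```bash
python3 -m creep '[{"grip":0.7,"delta_pos":[0,0,-0.2],"rotation":[0,0,0]},{"grip":0.7,"delta_pos":[-0.2,-0.02,-0.3],"rotation":[0,0,0]},{"grip":0.7,"delta_pos":[-0.5,-0.05,-0.3],"rotation":[0,0,0]},{"grip":0.7,"delta_pos":[-0.8,-0.08,-0.3],"rotation":[0,0,0]},{"grip":0.7,"delta_pos":[-1,-0.09,-0.3],"rotation":[0,0,0]}]' >/dev/null
for i in 1 2; do python3 -m creep '[{"grip":0.7,"delta_pos":[-0.35,-0.03,0],"rotation":[0,0,0]},{"grip":0.7,"delta_pos":[-0.7,-0.06,0],"rotation":[0,0,0]},{"grip":0.7,"delta_pos":[-1,-0.09,0],"rotation":[0,0,0]}]' >/dev/null;done
python3 -m creep '[{"grip":0.7,"delta_pos":[-0.3,-0.02,0],"rotation":[0,0,0]},{"grip":0.7,"delta_pos":[-0.6,-0.04,0],"rotation":[0,0,0]},{"grip":0.7,"delta_pos":[-0.68,-0.05,0],"rotation":[0,0,0]},{"grip":0.7,"delta_pos":[-0.68,-0.05,0],"rotation":[0,0,0]},{"grip":0.7,"delta_pos":[-0.68,-0.05,0],"rotation":[0,0,0]}]'
python3 -c "
from h import *
a=snap('scene'); go((*st(0,-.162),.066,-95.9)); print(proj(a,[*st(0,-.162),.034]))
cv2.imwrite('pics/f1.png',crop(a,230,180,170,130,4))"
```

```text
clock: 13.25
tool_pos: [0.5213, -0.0006, 0.1798]
orientation: [179.9, -0.0, -95.9]
force: [-0.4, -0.8, -1.8]
opening: 0.0437
gripper_force: 30.0
t 13.3 p [ 0.5213 -0.0009  0.18  ] rpy [ 1.7993e+02 -3.0000e-02 -9.5970e+01] open 0.0435 gf 30.0 F [ 0.  -1.  -0.9]
shift [-0.006 -0.008  1.14 ] turn [ 0.001 -0.    -0.001]
[331.29033409 274.85120585]
```

View pics/f1.png

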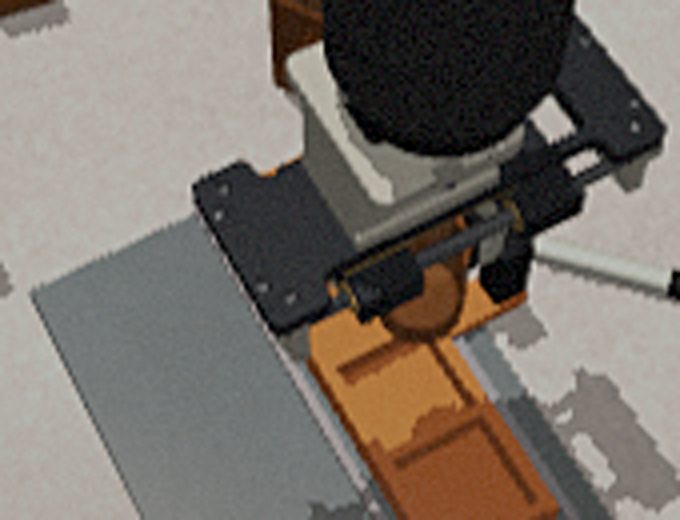

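Pocket 2 lies at crop (405,380), just where my station model predicts it. I'll lower the pot.

```bash
python3 -m creep '[{"grip":0.7,"delta_pos":[0,0,0.25],"rotation":[0,0,0]},{"grip":0.7,"delta_pos":[0,0,0.5],"rotation":[0,0,0]},{"grip":0.7,"delta_pos":[0,0,0.75],"rotation":[0,0,0]},{"grip":0.7,"delta_pos":[0,0,0.9],"rotation":[0,0,0]},{"grip":0.7,"delta_pos":[0,0,0.9],"rotation":[0,0,0]}]'
for i in 1 2; do python3 -m creep '[{"grip":0.7,"delta_pos":[0,0,0.06],"rotation":[0,0,0]},{"grip":0.7,"delta_pos":[0,0,0.12],"rotation":[0,0,0]},{"grip":0.7,"delta_pos":[0,0,0.12],"rotation":[0,0,0]},{"grip":0.7,"delta_pos":[0,0,0.12],"rotation":[0,0,0]}]';done
```

```text
clock: 13.8
tool_pos: [0.5201, -0.0016, 0.0884]
orientation: [179.8, -0.1, -96.0]
force: [0.2, -0.1, -1.0]
opening: 0.0436
gripper_force: 30.0
clock: 14.2
tool_pos: [0.5221, -0.0, 0.079]
orientation: [-180.0, 0.0, -95.9]
force: [-0.6, -0.3, -1.9]
opening: 0.0436
gripper_force: 30.0
clock: 14.6
tool_pos: [0.5217, 0.0, 0.0662]
orientation: [180.0, -0.0, -95.9]
force: [-0.8, -0.7, -1.5]
opening: 0.0433
gripper_force: 30.0
```

```bash
for i in 1 2 3; do python3 -m creep '[{"grip":0.7,"delta_pos":[0,0,0.01],"rotation":[0,0,0]},{"grip":0.7,"delta_pos":[0,0,0.01],"rotation":[0,0,0]},{"grip":0.7,"delta_pos":[0,0,0.01],"rotation":[0,0,0]}]'|egrep 'tool|force: \[';done
```

```text
tool_pos: [0.5218, -0.0, 0.0661]
force: [-3.9, 0.1, 7.8]
tool_pos: [0.5218, 0.0, 0.0661]
force: [-7.3, 1.1, 18.2]
tool_pos: [0.5218, 0.0, 0.066]
force: [-11.7, 3.0, 30.5]
```

```bash
python3 -m creep '[{"grip":0.7,"delta_pos":[0,0,-0.025],"rotation":[0,0,0]},{"grip":0.5,"delta_pos":[0,0,-0.025],"rotation":[0,0,0]},{"grip":0.3,"delta_pos":[0,0,-0.025],"rotation":[0,0,0]},{"grip":0.3,"delta_pos":[0,0,-0.025],"rotation":[0,0,0]},{"grip":0.3,"delta_pos":[0,0,-0.025],"rotation":[0,0,0]}]'
python3 -m creep '[{"grip":0.3,"delta_pos":[0,0,-0.2],"rotation":[0,0,0]},{"grip":0.3,"delta_pos":[0,0,-0.5],"rotation":[0,0,0]},{"grip":0.3,"delta_pos":[0,0,-0.9],"rotation":[0,0,0]},{"grip":0.3,"delta_pos":[0,0,-1],"rotation":[0,0,0]},{"grip":0.3,"delta_pos":[0,0,-1],"rotation":[0,0,0]}]'
python3 -c "
from h import *
a=snap('scene');T=snap('top')
for v in(T,a):
    H=hsv(v);am=(H[...,0]<14)&(H[...,1]>140)&(H[...,2]<170)&(H[...,2]>30)
    print([cv2.boundingRect(c) for c in blobs(am,60) if cv2.boundingRect(c)[1]<240])
cv2.imwrite('pics/g1.png',crop(a,210,130,200,150,4))
go((.4317,-.218,.18,-65),(.4317,-.218,.063,-65))"
```

```text
clock: 16.0
tool_pos: [0.5219, -0.0001, 0.0657]
orientation: [180.0, -0.0, -95.9]
force: [0.0, -0.0, 0.3]
opening: 0.0595
gripper_force: 0.0
clock: 16.5
tool_pos: [0.523, 0.0003, 0.1679]
orientation: [-179.8, 0.1, -95.9]
force: [-0.8, -0.0, -0.8]
opening: 0.0615
gripper_force: 0.0
[(351, 211, 19, 18), (406, 169, 20, 18), (245, 112, 71, 4), (33, 66, 58, 55), (597, 48, 43, 8)]
[(298, 168, 13, 34), (221, 155, 22, 29), (296, 99, 12, 19)]
t 16.6 p [ 5.214e-01 -1.000e-04  1.653e-01] rpy [179.95   0.   -95.96] open 0.0613 gf 0.0 F [-0.7  0.4 -0.5]
shift [ 2.261  0.666 -0.147] turn [ 0.     0.    -0.344]
shift [-0.   -0.    1.17] turn [0. 0. 0.]
```

View pics/g1.png

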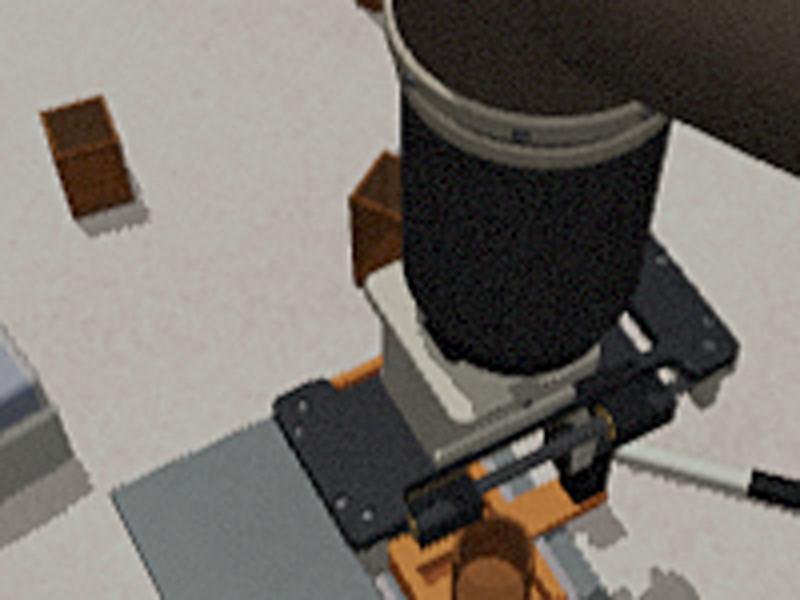

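The round pot stands in pocket 2 at (490,560); the squares have not moved. Now the tall square.

```bash
for i in 1 2; do python3 -m creep '[{"grip":0.2,"delta_pos":[0.3,0.1,-0.06],"rotation":[0,0,0]},{"grip":0.2,"delta_pos":[0.6,0.2,-0.07],"rotation":[0,0,0]},{"grip":0.2,"delta_pos":[0.9,0.27,-0.07],"rotation":[0,0,0]},{"grip":0.2,"delta_pos":[1,0.3,-0.07],"rotation":[0,0,0]}]' >/dev/null; done
python3 -m creep '[{"grip":0.1,"delta_pos":[0.2,0.06,0],"rotation":[0,0,-0.09]},{"grip":0.1,"delta_pos":[0.26,0.06,0],"rotation":[0,0,-0.18]},{"grip":0.1,"delta_pos":[0.26,0.06,0],"rotation":[0,0,-0.27]},{"grip":0.1,"delta_pos":[0.26,0.06,0],"rotation":[0,0,-0.344]},{"grip":0.1,"delta_pos":[0.26,0.06,0],"rotation":[0,0,-0.344]}]' 
python3 -m creep '[{"grip":0.1,"delta_pos":[0,0,0],"rotation":[0,0,0]}]' >/dev/null
python3 -c "
from h import *
go((.4317,-.218,.18,-65),(.4317,-.218,.063,-65))
v=snap('top'); cv2.imwrite('pics/k.png',v[0])
v=snap('scene');H=hsv(v);am=(H[...,0]<14)&(H[...,1]>140)&(H[...,2]<170)&(H[...,2]>30)
print([cv2.boundingRect(c) for c in blobs(am,60) if cv2.boundingRect(c)[1]<240])"
```

```text
clock: 17.9
tool_pos: [0.4328, -0.2176, 0.1791]
orientation: [179.9, 0.1, -64.9]
force: [0.6, 0.4, 0.3]
opening: 0.0789
gripper_force: 0.0
t 18.0 p [ 0.4328 -0.2176  0.1794] rpy [ 1.7994e+02  4.0000e-02 -6.5160e+01] open 0.0789 gf 0.0 F [ 0.7 -0.5  0. ]
shift [-0.001  0.012 -0.006] turn [ 0.001  0.    -0.002]
shift [-0.   -0.    1.17] turn [0. 0. 0.]
[(284, 229, 86, 97), (289, 216, 75, 90), (298, 176, 22, 31), (220, 157, 23, 27)]
```

```bash
python3 -m creep '[{"grip":0.1,"delta_pos":[0,0.01,0.25],"rotation":[0,0,0]},{"grip":0.1,"delta_pos":[0,0.01,0.5],"rotation":[0,0,0]},{"grip":0.1,"delta_pos":[0,0.01,0.75],"rotation":[0,0,0]},{"grip":0.1,"delta_pos":[0,0.01,1],"rotation":[0,0,0]}]'
python3 -m creep '[{"grip":0.1,"delta_pos":[0,0,0.1],"rotation":[0,0,0]},{"grip":0.1,"delta_pos":[0,0,0.17],"rotation":[0,0,0]},{"grip":0.3,"delta_pos":[0,0,0.17],"rotation":[0,0,0]},{"grip":0.5,"delta_pos":[0,0,0.17],"rotation":[0,0,0]},{"grip":0.7,"delta_pos":[0,0,0.17],"rotation":[0,0,0]}]'
for i in 1 2; do python3 -m creep '[{"grip":0.7,"delta_pos":[0,0,0],"rotation":[0,0,0]},{"grip":0.7,"delta_pos":[0,0,0],"rotation":[0,0,0]},{"grip":0.7,"delta_pos":[0,0,0],"rotation":[0,0,0]}]';done
python3 -c "
from h import *
go((.4317,-.218,.21,-95.9),(*st(0,-.224),.21,-95.9))"
```

```text
clock: 18.5
tool_pos: [0.4321, -0.2183, 0.0792]
orientation: [-180.0, -0.0, -65.1]
force: [0.0, 0.4, -1.0]
opening: 0.0789
gripper_force: 0.0
clock: 19.0
tool_pos: [0.4327, -0.2185, 0.064]
orientation: [-179.9, -0.1, -65.0]
force: [-0.6, 0.5, 0.5]
opening: 0.0603
gripper_force: 0.0
clock: 19.3
tool_pos: [0.4324, -0.2184, 0.0635]
orientation: [-179.9, -0.0, -65.0]
force: [0.3, 0.9, 3.1]
opening: 0.0422
gripper_force: 30.0
clock: 19.6
tool_pos: [0.4324, -0.2184, 0.0635]
orientation: [-180.0, -0.0, -65.0]
force: [0.2, 2.0, 5.9]
opening: 0.0419
gripper_force: 30.0
t 19.6 p [ 0.4324 -0.2184  0.0635] rpy [-1.7996e+02 -3.0000e-02 -6.4960e+01] open 0.0419 gf 30.0 F [0.2 2.  5.9]
shift [-0.006  0.004 -1.465] turn [-0.001 -0.     0.344]
shift [-1.638 -0.675 -0.   ] turn [0. 0. 0.]
```

```bash
python3 -m creep '[{"grip":0.7,"delta_pos":[0,0,-0.1],"rotation":[0,0,0]},{"grip":0.7,"delta_pos":[0,0,-0.4],"rotation":[0,0,0]},{"grip":0.7,"delta_pos":[0,0,-0.8],"rotation":[0,0,0]},{"grip":0.7,"delta_pos":[0,0,-1],"rotation":[0,0,0.06]}]' >/dev/null
python3 -m creep '[{"grip":0.7,"delta_pos":[0,0,-0.2],"rotation":[0,0,0.08]},{"grip":0.7,"delta_pos":[0,0,-0.47],"rotation":[0,0,0.16]},{"grip":0.7,"delta_pos":[0,0,-0.47],"rotation":[0,0,0.24]},{"grip":0.7,"delta_pos":[0,0,-0.47],"rotation":[0,0,0.284]},{"grip":0.7,"delta_pos":[0,0,-0.47],"rotation":[0,0,0.284]}]' 
python3 -m creep '[{"grip":0.7,"delta_pos":[-0.2,-0.1,0],"rotation":[0,0,0]},{"grip":0.7,"delta_pos":[-0.5,-0.25,0],"rotation":[0,0,0]},{"grip":0.7,"delta_pos":[-0.8,-0.4,0],"rotation":[0,0,0]},{"grip":0.7,"delta_pos":[-1,-0.5,0],"rotation":[0,0,0]}]'  >/dev/null
python3 -m creep '[{"grip":0.7,"delta_pos":[-0.3,-0.1,0],"rotation":[0,0,0]},{"grip":0.7,"delta_pos":[-0.6,-0.17,0],"rotation":[0,0,0]},{"grip":0.7,"delta_pos":[-0.64,-0.175,0],"rotation":[0,0,0]},{"grip":0.7,"delta_pos":[-0.64,-0.175,0],"rotation":[0,0,0]},{"grip":0.7,"delta_pos":[-0.64,-0.175,0],"rotation":[0,0,0]}]' 
python3 -c "
from h import *
go((*st(0,-.224),.0775,-95.9))
v=snap('scene');cv2.imwrite('pics/i1.png',crop(v,240,150,160,130,4))
p=ctrl.get_obs()['tool_pos'];print([(proj(v,[p[0],p[1],z])-[240,150])*4 for z in(p[2]-.0635,p[2]+.0285)])"
```

```text
clock: 20.5
tool_pos: [0.4316, -0.2183, 0.2105]
orientation: [-180.0, 0.0, -96.0]
force: [0.0, -0.3, -0.8]
opening: 0.0418
gripper_force: 30.0
clock: 21.4
tool_pos: [0.5156, -0.0626, 0.2099]
orientation: [180.0, -0.0, -95.9]
force: [0.4, -0.5, -0.1]
opening: 0.0419
gripper_force: 30.0
t 21.4 p [ 0.5156 -0.0626  0.2099] rpy [ 1.7996e+02 -1.0000e-02 -9.5870e+01] open 0.0419 gf 30.0 F [ 0.4 -0.5 -0.1]
shift [-7.000e-03 -1.000e-03  1.324e+00] turn [ 0. -0.  0.]
[array([310.16094707, 307.41821075]), array([311.90564781, 204.57589834])]
```

View pics/i1.png

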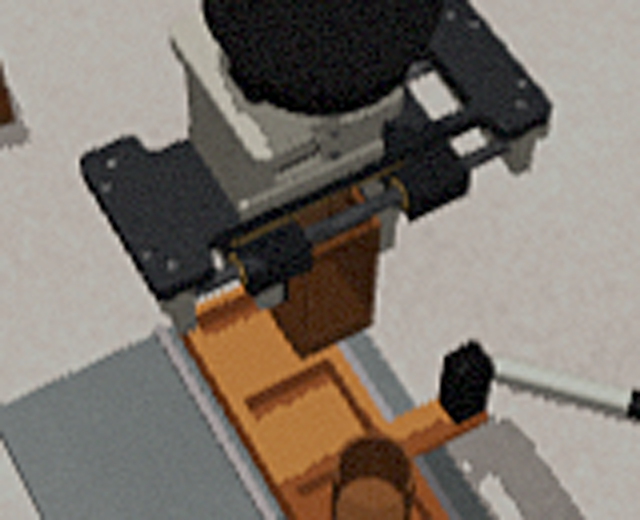

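The square hangs upright, its lower +y edge running from (303,357) to (373,322). I'll check its offset in the jaws.

```bash
python3 -c "
from h import *
v=snap('scene');p=ctrl.get_obs()['tool_pos']
c,s=np.cos(TH),np.sin(TH)
for q in[(303,357),(373,322)]:
    d=(ray(v,((q[0]+.5)/4-.5+240,(q[1]+.5)/4-.5+150),p[2]-.0635)-p)[:2]; print('local',(c*d[0]+s*d[1]).round(4),(-s*d[0]+c*d[1]).round(4))"
```

```text
local 0.0174 0.0222
local -0.0232 0.0219
```

```bash
python3 -m creep '[{"grip":0.7,"delta_pos":[0,0,0.25],"rotation":[0,0,0]},{"grip":0.7,"delta_pos":[0,0,0.5],"rotation":[0,0,0]},{"grip":0.7,"delta_pos":[0,0,0.75],"rotation":[0,0,0]},{"grip":0.7,"delta_pos":[0,0,1],"rotation":[0,0,0]},{"grip":0.7,"delta_pos":[0,0,1],"rotation":[0,0,0]}]'
python3 -m creep '[{"grip":0.7,"delta_pos":[0,0,0.08],"rotation":[0,0,0]},{"grip":0.7,"delta_pos":[0,0,0.16],"rotation":[0,0,0]},{"grip":0.7,"delta_pos":[0,0,0.24],"rotation":[0,0,0]},{"grip":0.7,"delta_pos":[0,0,0.3],"rotation":[0,0,0]},{"grip":0.7,"delta_pos":[0,0,0.3],"rotation":[0,0,0]}]'
for i in 1 2 3; do python3 -m creep '[{"grip":0.7,"delta_pos":[0,0,0.01],"rotation":[0,0,0]},{"grip":0.7,"delta_pos":[0,0,0.01],"rotation":[0,0,0]},{"grip":0.7,"delta_pos":[0,0,0.01],"rotation":[0,0,0]}]'|egrep 'tool|force: \[';done
```

```text
clock: 22.0
tool_pos: [0.5136, -0.0634, 0.1073]
orientation: [179.7, -0.1, -96.0]
force: [-0.3, -0.1, -1.8]
opening: 0.0423
gripper_force: 30.0
clock: 22.5
tool_pos: [0.5156, -0.0623, 0.0794]
orientation: [179.9, -0.0, -95.9]
force: [-0.7, 0.2, -0.6]
opening: 0.0419
gripper_force: 30.0
tool_pos: [0.5163, -0.0622, 0.0794]
force: [-0.4, -0.4, -0.4]
tool_pos: [0.5161, -0.0622, 0.0781]
force: [-1.4, 0.2, -0.6]
tool_pos: [0.5163, -0.0623, 0.0775]
force: [-1.6, 1.0, 4.8]
```

```bash
python3 -m creep '[{"grip":0.6,"delta_pos":[0,0,-0.005],"rotation":[0,0,0]},{"grip":0.4,"delta_pos":[0,0,-0.005],"rotation":[0,0,0]},{"grip":0.3,"delta_pos":[0,0,-0.005],"rotation":[0,0,0]},{"grip":0.3,"delta_pos":[0,0,-0.005],"rotation":[0,0,0]},{"grip":0.3,"delta_pos":[0,0,-0.005],"rotation":[0,0,0]}]'
python3 -m creep '[{"grip":0.3,"delta_pos":[0,0,-0.2],"rotation":[0,0,0]},{"grip":0.3,"delta_pos":[0,0,-0.5],"rotation":[0,0,0]},{"grip":0.3,"delta_pos":[0,0,-0.9],"rotation":[0,0,0]},{"grip":0.3,"delta_pos":[0,0,-1],"rotation":[0,0,0]}]'
python3 -m creep '[{"grip":0.2,"delta_pos":[0.3,0,0],"rotation":[0,0,0]},{"grip":0.2,"delta_pos":[0.7,0,0],"rotation":[0,0,0]},{"grip":0.2,"delta_pos":[1,0,0],"rotation":[0,0,0]},{"grip":0.2,"delta_pos":[1,0,0],"rotation":[0,0,0]},{"grip":0.2,"delta_pos":[1,0,0],"rotation":[0,0,0]}]'
python3 -c "
from h import *
v=snap('scene');go((.5565,-.390,.16,-103.5),(.5565,-.39,.052,-103.5))
H=hsv(v);am=(H[...,0]<14)&(H[...,1]>140)&(H[...,2]<170)&(H[...,2]>30)
print([cv2.boundingRect(c) for c in blobs(am,60) if cv2.boundingRect(c)[1]<240])
cv2.imwrite('pics/j1.png',crop(v,210,140,200,150,4))"
```

```text
clock: 23.9
tool_pos: [0.5161, -0.0623, 0.0775]
orientation: [180.0, -0.0, -95.9]
force: [0.3, 0.9, 0.9]
opening: 0.0608
gripper_force: 0.0
clock: 24.3
tool_pos: [0.5182, -0.0621, 0.1818]
orientation: [-179.6, 0.1, -95.9]
force: [-0.3, -0.1, -0.3]
opening: 0.0614
gripper_force: 0.0
clock: 24.8
tool_pos: [0.5054, -0.1623, 0.1772]
orientation: [180.0, 0.0, -96.0]
force: [0.5, -0.2, -0.5]
opening: 0.07
gripper_force: 0.0
t 24.85 p [ 0.5056 -0.1617  0.1773] rpy [ 1.7998e+02  1.0000e-02 -9.5980e+01] open 0.0698 gf 0.0 F [-0.4  1.2 -0. ]
shift [ 2.217 -0.744  0.172] turn [0.    0.    0.084]
shift [ 0.   -0.    1.08] turn [0. 0. 0.]
[(284, 220, 86, 106), (220, 155, 23, 29)]
```

View pics/j1.png

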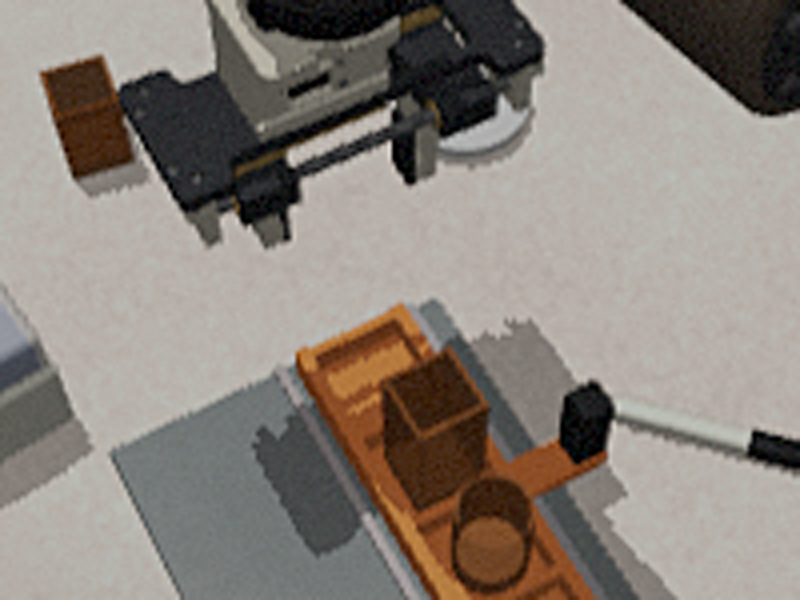

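Tall square and short round stand in pockets 3 and 2; the short square is still at (90,115). I'll fetch it.

```bash
for i in 1 2; do python3 -m creep '[{"grip":0.2,"delta_pos":[0.3,-0.1,0],"rotation":[0,0,0.01]},{"grip":0.2,"delta_pos":[0.7,-0.25,0],"rotation":[0,0,0.03]},{"grip":0.2,"delta_pos":[1,-0.34,0],"rotation":[0,0,0.04]},{"grip":0.2,"delta_pos":[1,-0.34,0],"rotation":[0,0,0.04]}]' >/dev/null; done
python3 -m creep '[{"grip":0.2,"delta_pos":[0,0,0],"rotation":[0,0,0]},{"grip":0.2,"delta_pos":[0,0,0],"rotation":[0,0,0]}]' >/dev/null
python3 -c "
from h import *
go((.5565,-.390,.16,-103.5),(.5565,-.39,.052,-103.5))"
```

```text
t 25.85 p [ 0.5463 -0.3676  0.1774] rpy [ 1.7998e+02  2.0000e-02 -1.0306e+02] open 0.0702 gf 0.0 F [-0.2 -0.6 -0.1]
shift [ 0.195 -0.15   0.174] turn [0.    0.    0.005]
shift [ 0.   -0.    1.08] turn [0. 0. 0.]
```

```bash
python3 -m creep '[{"grip":0.2,"delta_pos":[0.19,-0.15,0.15],"rotation":[0,0,0.005]},{"grip":0.2,"delta_pos":[0.195,-0.15,0.25],"rotation":[0,0,0.005]},{"grip":0.2,"delta_pos":[0.195,-0.15,0.25],"rotation":[0,0,0.005]}]'
python3 -m creep '[{"grip":0.2,"delta_pos":[0,0,0.25],"rotation":[0,0,0]},{"grip":0.2,"delta_pos":[0,0,0.5],"rotation":[0,0,0]},{"grip":0.2,"delta_pos":[0,0,0.75],"rotation":[0,0,0]},{"grip":0.2,"delta_pos":[0,0,1],"rotation":[0,0,0]},{"grip":0.2,"delta_pos":[0,0,1],"rotation":[0,0,0]}]'
python3 -m creep '[{"grip":0.3,"delta_pos":[0,0,0],"rotation":[0,0,0]},{"grip":0.5,"delta_pos":[0,0,0],"rotation":[0,0,0]},{"grip":0.7,"delta_pos":[0,0,0],"rotation":[0,0,0]},{"grip":0.7,"delta_pos":[0,0,0],"rotation":[0,0,0]},{"grip":0.7,"delta_pos":[0,0,0],"rotation":[0,0,0]}]'
for i in 1 2; do python3 -m creep '[{"grip":0.7,"delta_pos":[0,0,0],"rotation":[0,0,0]},{"grip":0.7,"delta_pos":[0,0,0],"rotation":[0,0,0]},{"grip":0.7,"delta_pos":[0,0,0],"rotation":[0,0,0]}]';done
python3 -c "
from h import *
go((.5565,-.390,.2,-95.9),(*st(0,-.286),.2,-95.9))"
```

```text
clock: 26.15
tool_pos: [0.5556, -0.3899, 0.1508]
orientation: [179.8, 0.1, -103.6]
force: [-0.4, 0.4, -0.2]
opening: 0.0704
gripper_force: 0.0
clock: 26.65
tool_pos: [0.5543, -0.3893, 0.0497]
orientation: [179.7, 0.1, -103.6]
force: [-0.7, 0.9, -0.4]
opening: 0.0699
gripper_force: 0.0
clock: 27.15
tool_pos: [0.5569, -0.3916, 0.0538]
orientation: [-179.9, -0.0, -103.6]
force: [-0.4, 1.5, 4.9]
opening: 0.0418
gripper_force: 30.0
clock: 27.45
tool_pos: [0.557, -0.3916, 0.0538]
orientation: [-179.9, -0.0, -103.6]
force: [0.3, 2.1, 6.5]
opening: 0.0422
gripper_force: 30.0
clock: 27.75
tool_pos: [0.557, -0.3916, 0.0538]
orientation: [-179.9, -0.0, -103.6]
force: [-0.3, 2.3, 6.2]
opening: 0.0416
gripper_force: 30.0
t 27.75 p [ 0.557  -0.3916  0.0538] rpy [-1.7991e+02 -2.0000e-02 -1.0357e+02] open 0.0416 gf 30.0 F [-0.3  2.3  6.2]
shift [-0.014  0.006 -1.462] turn [-0.001 -0.    -0.085]
shift [-2.601  0.743  0.   ] turn [0. 0. 0.]
```

```bash
python3 -m creep '[{"grip":0.7,"delta_pos":[0,0,-0.1],"rotation":[0,0,0]},{"grip":0.7,"delta_pos":[0,0,-0.4],"rotation":[0,0,0]},{"grip":0.7,"delta_pos":[0,0,-0.8],"rotation":[0,0,0]},{"grip":0.7,"delta_pos":[0,0,-1],"rotation":[0,0,0]}]' >/dev/null
python3 -m creep '[{"grip":0.7,"delta_pos":[0,0,-0.2],"rotation":[0,0,-0.04]},{"grip":0.7,"delta_pos":[0,0,-0.4],"rotation":[0,0,-0.085]},{"grip":0.7,"delta_pos":[0,0,-0.46],"rotation":[0,0,-0.085]},{"grip":0.7,"delta_pos":[0,0,-0.46],"rotation":[0,0,-0.085]}]' 
for i in 1 2; do python3 -m creep '[{"grip":0.7,"delta_pos":[-0.3,0.09,0],"rotation":[0,0,0]},{"grip":0.7,"delta_pos":[-0.7,0.2,0],"rotation":[0,0,0]},{"grip":0.7,"delta_pos":[-1,0.29,0],"rotation":[0,0,0]},{"grip":0.7,"delta_pos":[-1,0.29,0],"rotation":[0,0,0]}]'  >/dev/null; done
python3 -m creep '[{"grip":0.7,"delta_pos":[-0.3,0.1,0],"rotation":[0,0,0]},{"grip":0.7,"delta_pos":[-0.6,0.16,0],"rotation":[0,0,0]},{"grip":0.7,"delta_pos":[-0.6,0.16,0],"rotation":[0,0,0]},{"grip":0.7,"delta_pos":[-0.6,0.16,0],"rotation":[0,0,0]},{"grip":0.7,"delta_pos":[-0.6,0.16,0],"rotation":[0,0,0]}]' 
python3 -c "
from h import *
go((*st(0,-.286),.068,-95.9))"
```

```text
clock: 28.55
tool_pos: [0.5566, -0.3915, 0.1996]
orientation: [-179.9, -0.0, -96.1]
force: [0.2, 0.3, -1.8]
opening: 0.0416
gripper_force: 30.0
clock: 29.85
tool_pos: [0.5096, -0.1258, 0.1981]
orientation: [180.0, -0.0, -96.0]
force: [0.0, 0.2, -1.9]
opening: 0.0421
gripper_force: 30.0
t 29.85 p [ 0.5096 -0.1258  0.1981] rpy [ 1.7995e+02 -2.0000e-02 -9.5990e+01] open 0.0421 gf 30.0 F [ 0.   0.2 -1.9]
shift [-0.021  0.004  1.301] turn [ 0.001 -0.    -0.001]
```

```bash
python3 -m creep '[{"grip":0.7,"delta_pos":[-0.02,0,0.25],"rotation":[0,0,0]},{"grip":0.7,"delta_pos":[-0.02,0,0.5],"rotation":[0,0,0]},{"grip":0.7,"delta_pos":[-0.02,0,0.75],"rotation":[0,0,0]},{"grip":0.7,"delta_pos":[-0.02,0,1],"rotation":[0,0,0]},{"grip":0.7,"delta_pos":[-0.02,0,1],"rotation":[0,0,0]}]'
python3 -m creep '[{"grip":0.7,"delta_pos":[0,0,0.08],"rotation":[0,0,0]},{"grip":0.7,"delta_pos":[0,0,0.16],"rotation":[0,0,0]},{"grip":0.7,"delta_pos":[0,0,0.24],"rotation":[0,0,0]},{"grip":0.7,"delta_pos":[0,0,0.28],"rotation":[0,0,0]},{"grip":0.7,"delta_pos":[0,0,0.28],"rotation":[0,0,0]}]'
for i in 1 2 3; do python3 -m creep '[{"grip":0.7,"delta_pos":[0,0,0.01],"rotation":[0,0,0]},{"grip":0.7,"delta_pos":[0,0,0.01],"rotation":[0,0,0]},{"grip":0.7,"delta_pos":[0,0,0.01],"rotation":[0,0,0]}]'|egrep 'tool|force: \[';done
```

```text
clock: 30.35
tool_pos: [0.5074, -0.1242, 0.0952]
orientation: [179.6, -0.1, -96.1]
force: [-0.1, 0.3, -0.5]
opening: 0.042
gripper_force: 30.0
clock: 30.85
tool_pos: [0.5096, -0.1231, 0.0702]
orientation: [180.0, -0.0, -95.9]
force: [-0.2, -0.4, -1.0]
opening: 0.042
gripper_force: 30.0
tool_pos: [0.5101, -0.123, 0.0699]
force: [0.1, -0.4, -1.2]
tool_pos: [0.5098, -0.1231, 0.0686]
force: [0.4, 0.6, -1.1]
tool_pos: [0.51, -0.1231, 0.0677]
force: [-1.0, -0.0, 1.7]
```

```bash
python3 -m creep '[{"grip":0.6,"delta_pos":[0,0,0],"rotation":[0,0,0]},{"grip":0.4,"delta_pos":[0,0,0],"rotation":[0,0,0]},{"grip":0.3,"delta_pos":[0,0,0],"rotation":[0,0,0]},{"grip":0.3,"delta_pos":[0,0,0],"rotation":[0,0,0]},{"grip":0.3,"delta_pos":[0,0,0],"rotation":[0,0,0]}]' >/dev/null
python3 -m creep '[{"grip":0.3,"delta_pos":[0,0,-0.2],"rotation":[0,0,0]},{"grip":0.3,"delta_pos":[0,0,-0.5],"rotation":[0,0,0]},{"grip":0.3,"delta_pos":[0,0,-0.9],"rotation":[0,0,0]},{"grip":0.3,"delta_pos":[0,0,-1],"rotation":[0,0,0]}]'
for i in 1 2; do python3 -m creep '[{"grip":0.2,"delta_pos":[0.3,0.1,-0.1],"rotation":[0,0,0.08]},{"grip":0.2,"delta_pos":[0.7,0.2,-0.1],"rotation":[0,0,0.16]},{"grip":0.2,"delta_pos":[0.9,0.25,-0.1],"rotation":[0,0,0.24]},{"grip":0.2,"delta_pos":[0.9,0.25,-0.1],"rotation":[0,0,0.32]},{"grip":0.2,"delta_pos":[0.9,0.25,-0.1],"rotation":[0,0,0.4]}]';done
python3 -c "
from h import *
T=snap('top');v=snap('scene')
cv2.imwrite('pics/l1.png',np.vstack([crop(T,210,150,150,60,5),cv2.copyMakeBorder(crop(v,250,190,150,100,3),0,0,0,300,cv2.BORDER_CONSTANT)]))
go((*st(-.083,-.193),.2,174.1),(*st(-.083,-.193),.0585,174.1))
for i,h in((2,.064),(3,.092),(4,.064)):
    w=[*st(0,-.1-.062*(i-1)),.014+h]; print(i,((proj(T,w)-[210,150])*5).round(),((proj(v,w)-[250,190])*3+[0,300]).round())"
```

```text
clock: 32.65
tool_pos: [0.512, -0.1232, 0.1718]
orientation: [-179.6, 0.0, -95.9]
force: [0.1, 0.3, -0.3]
opening: 0.0614
gripper_force: 0.0
clock: 33.15
tool_pos: [0.4751, -0.2108, 0.1773]
orientation: [180.0, -0.0, -132.3]
force: [0.1, 0.3, 0.3]
opening: 0.0703
gripper_force: 0.0
clock: 33.65
tool_pos: [0.3962, -0.2607, 0.1876]
orientation: [-180.0, 0.0, -168.3]
force: [0.5, -0.4, -0.3]
opening: 0.0703
gripper_force: 0.0
t 33.75 p [ 0.3966 -0.2604  0.1874] rpy [ 179.99    0.   -168.07] open 0.0701 gf 0.0 F [-0.5  0.  -1.2]
shift [-0.879  2.244 -0.125] turn [0.    0.    0.198]
shift [ 0.    -0.     1.415] turn [0. 0. 0.]
2 [378. 198.] [246. 529.]
3 [480. 203.] [203. 441.]
4 [588. 216.] [162. 396.]
```

View pics/l1.png

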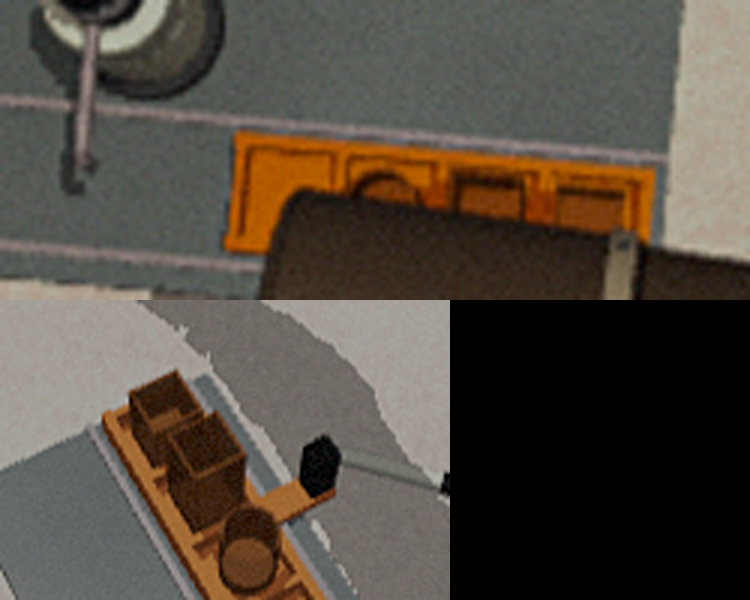

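All three pots stand in pockets 2, 3 and 4, centred to about 2 mm (top crop: pot edges against pocket walls). Now I'll grip the handle.

```bash
for i in 1 2; do python3 -m creep '[{"grip":0.2,"delta_pos":[-0.1,0.3,0],"rotation":[0,0,0.03]},{"grip":0.2,"delta_pos":[-0.27,0.7,0],"rotation":[0,0,0.06]},{"grip":0.2,"delta_pos":[-0.39,1,-0.06],"rotation":[0,0,0.1]},{"grip":0.2,"delta_pos":[-0.39,1,-0.06],"rotation":[0,0,0.1]}]' >/dev/null;done
python3 -m creep '[{"grip":0.2,"delta_pos":[0,0,0],"rotation":[0,0,0]}]' >/dev/null
python3 -c "
from h import *
go((*st(-.083,-.193),.2,174.1),(*st(-.083,-.193),.0585,174.1))"
```

```text
t 34.65 p [ 0.4478 -0.052   0.1993] rpy [-1.7999e+02 -3.0000e-02  1.7435e+02] open 0.0701 gf 0.0 F [-0.4 -0.3 -0.3]
shift [ 0.144  0.281 -0.007] turn [-0.    -0.     0.003]
shift [ 0.    -0.     1.415] turn [0. 0. 0.]
```

```bash
python3 -m creep '[{"grip":0.2,"delta_pos":[0.144,0.28,0],"rotation":[0,0,0.003]},{"grip":0.2,"delta_pos":[0.144,0.28,0.1],"rotation":[0,0,0.003]},{"grip":0.2,"delta_pos":[0.144,0.28,0.4],"rotation":[0,0,0.003]},{"grip":0.2,"delta_pos":[0.144,0.28,0.8],"rotation":[0,0,0.003]},{"grip":0.2,"delta_pos":[0.144,0.28,1],"rotation":[0,0,0.003]}]'
python3 -m creep '[{"grip":0.2,"delta_pos":[0,0,0.2],"rotation":[0,0,0]},{"grip":0.2,"delta_pos":[0,0,0.4],"rotation":[0,0,0]},{"grip":0.6,"delta_pos":[0,0,0.4],"rotation":[0,0,0]},{"grip":1,"delta_pos":[0,0,0.4],"rotation":[0,0,0]},{"grip":1,"delta_pos":[0,0,0.4],"rotation":[0,0,0]}]'
for i in 1 2; do python3 -m creep '[{"grip":1,"delta_pos":[0,0,0],"rotation":[0,0,0]},{"grip":1,"delta_pos":[0,0,0],"rotation":[0,0,0]},{"grip":1,"delta_pos":[0,0,0],"rotation":[0,0,0]},{"grip":1,"delta_pos":[0,0,0],"rotation":[0,0,0]}]';done
python3 -c "
from h import *
go((*st(-.083,-.031),.0585,174.1))"
```

```text
clock: 35.15
tool_pos: [0.4344, -0.0246, 0.0968]
orientation: [-179.9, -0.2, 173.8]
force: [-0.1, -0.9, 0.2]
opening: 0.0703
gripper_force: 0.0
clock: 35.65
tool_pos: [0.4369, -0.0233, 0.0604]
orientation: [180.0, 0.1, 173.8]
force: [0.2, 0.3, 0.7]
opening: 0.0519
gripper_force: 0.0
clock: 36.05
tool_pos: [0.4366, -0.0226, 0.0599]
orientation: [179.9, 0.0, 173.8]
force: [-2.2, 3.5, 4.5]
opening: 0.022
gripper_force: 30.0
clock: 36.45
tool_pos: [0.4366, -0.0226, 0.0599]
orientation: [180.0, 0.0, 173.8]
force: [-2.7, 3.8, 6.2]
opening: 0.0219
gripper_force: 30.0
t 36.45 p [ 0.4366 -0.0226  0.0599] rpy [1.7997e+02 3.0000e-02 1.7382e+02] open 0.0219 gf 30.0 F [-2.7  3.8  6.2]
shift [0.011 1.619 0.015] turn [ 0.     0.    -0.003]
```

```bash
for i in 1 2; do python3 -m creep '[{"grip":1,"delta_pos":[0,0.06,0],"rotation":[0,0,0]},{"grip":1,"delta_pos":[0,0.2,0],"rotation":[0,0,0]},{"grip":1,"delta_pos":[0,0.36,0],"rotation":[0,0,0]},{"grip":1,"delta_pos":[0,0.5,0],"rotation":[0,0,0]},{"grip":1,"delta_pos":[0,0.56,0],"rotation":[0,0,0]}]' >/dev/null;done
python3 -m creep '[{"grip":1,"delta_pos":[0.005,0.06,0],"rotation":[0,0,0]},{"grip":1,"delta_pos":[0.01,0.2,0],"rotation":[0,0,0]},{"grip":1,"delta_pos":[0.01,0.36,0],"rotation":[0,0,0]},{"grip":1,"delta_pos":[0.01,0.48,0],"rotation":[0,0,0]},{"grip":1,"delta_pos":[0.01,0.48,0],"rotation":[0,0,0]}]'
python3 -m creep '[{"grip":1,"delta_pos":[0,0,0],"rotation":[0,0,0]},{"grip":1,"delta_pos":[0,0,0],"rotation":[0,0,0]}]'
python3 -c "
from h import *
go((*st(-.083,-.031),.0585,174.1))
d=ctrl.get_obs()['tool_pos'][:2]-[.4366,-.0226]; print(d,np.linalg.norm(d),np.degrees(np.arctan2(-d[0],d[1])))"
```

```text
clock: 37.95
tool_pos: [0.4536, 0.1381, 0.0599]
orientation: [179.9, 0.1, 173.9]
force: [2.0, 1.7, 4.3]
opening: 0.0217
gripper_force: 30.0
clock: 38.15
tool_pos: [0.4534, 0.1366, 0.0599]
orientation: [179.9, 0.1, 173.8]
force: [3.8, 2.0, 3.9]
opening: 0.0215
gripper_force: 30.0
t 38.15 p [0.4534 0.1366 0.0599] rpy [1.7993e+02 8.0000e-02 1.7383e+02] open 0.0215 gf 30.0 F [3.8 2.  3.9]
shift [0.007 0.018 0.014] turn [ 0.001  0.001 -0.003]
[0.01682778 0.15924283] 0.1601294838360893 -6.032269461639072
```

```bash
python3 -m creep '[{"grip":1,"delta_pos":[0,0.01,0],"rotation":[0,0,0]},{"grip":1,"delta_pos":[0,0.019,0],"rotation":[0,0,0]},{"grip":1,"delta_pos":[0,0.019,0],"rotation":[0,0,0]},{"grip":1,"delta_pos":[0,0.019,0],"rotation":[0,0,0]}]'
python3 -c "
from h import *
d=ctrl.get_obs()['tool_pos'][:2]-[.4366,-.0226]; print(d,np.linalg.norm(d))"
```

```text
clock: 38.55
tool_pos: [0.4535, 0.1377, 0.0599]
orientation: [180.0, 0.1, 173.8]
force: [5.3, -1.2, 3.5]
opening: 0.0223
gripper_force: 30.0
[0.01690787 0.1602932 ] 0.161182458857976
```

```bash
python3 -m creep '[{"grip":1,"delta_pos":[0,0.015,0],"rotation":[0,0,0]},{"grip":1,"delta_pos":[0,0.015,0],"rotation":[0,0,0]},{"grip":1,"delta_pos":[0,0.015,0],"rotation":[0,0,0]}]'
python3 -m creep '[{"grip":0.8,"delta_pos":[0,0,0],"rotation":[0,0,0]},{"grip":0.6,"delta_pos":[0,0,0],"rotation":[0,0,0]},{"grip":0.5,"delta_pos":[0,0,0],"rotation":[0,0,0]},{"grip":0.5,"delta_pos":[0,0,0],"rotation":[0,0,0]}]'
python3 -m creep '[{"grip":0.5,"delta_pos":[0,0,-0.2],"rotation":[0,0,0]},{"grip":0.5,"delta_pos":[0,0,-0.5],"rotation":[0,0,0]},{"grip":0.5,"delta_pos":[0,0,-0.9],"rotation":[0,0,0]},{"grip":1,"delta_pos":[0,0,-1],"rotation":[0,0,0]}]' >/dev/null
python3 -m creep '[{"grip":1,"delta_pos":[0,0,-0.4],"rotation":[0,0,0]},{"grip":1,"delta_pos":[0,0,-0.8],"rotation":[0,0,0]},{"grip":1,"delta_pos":[0,0,-1],"rotation":[0,0,0]},{"grip":1,"delta_pos":[0,0,-1],"rotation":[0,0,0]}]' >/dev/null
python3 -m creep '[{"grip":1,"delta_pos":[0,0,0],"rotation":[0,0,0]}]' >/dev/null
python3 -c "
from h import *
a=snap('scene');T=snap('top')
cv2.imwrite('pics/m1.png',np.vstack([crop(a,260,220,160,130,4)]))
go((*st(.1,0),.24,174.1))"
```

```text
clock: 38.85
tool_pos: [0.4537, 0.1391, 0.0599]
orientation: [180.0, 0.1, 173.8]
force: [4.2, -1.8, 3.6]
opening: 0.0221
gripper_force: 30.0
clock: 39.25
tool_pos: [0.4521, 0.1387, 0.059]
orientation: [-179.9, -0.1, 173.8]
force: [-0.2, 0.9, -0.3]
opening: 0.0399
gripper_force: 0.0
t 40.25 p [0.4522 0.1391 0.2582] rpy [-1.7992e+02 -1.1000e-01  1.7378e+02] open 0.0006 gf 0.0 F [ 0.1 -0.1  0.2]
shift [-1.836  0.316  0.178] turn [-0.001 -0.001 -0.004]
```

View pics/m1.png

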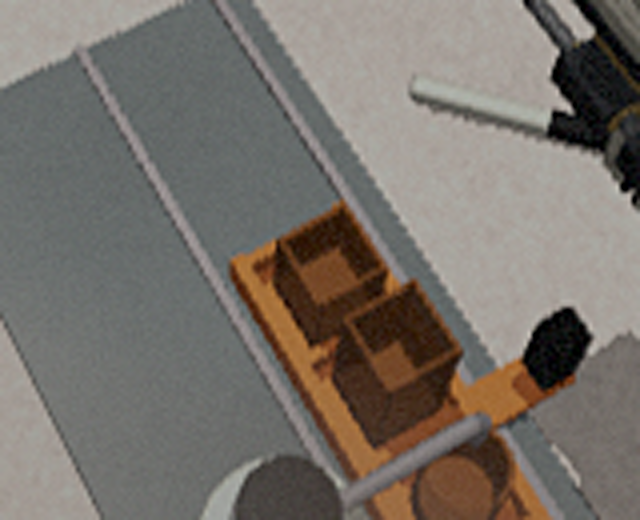

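The picture shows the short round below the spout end at (485,425), with the squares standing. Now to the cap.

```bash
for i in 1 2; do python3 -m creep '[{"grip":1,"delta_pos":[-0.3,0.05,0],"rotation":[0,0,0]},{"grip":1,"delta_pos":[-0.7,0.12,0],"rotation":[0,0,0]},{"grip":1,"delta_pos":[-0.92,0.16,0],"rotation":[0,0,0]},{"grip":1,"delta_pos":[-0.92,0.16,0],"rotation":[0,0,0]}]' >/dev/null; done
python3 -m creep '[{"grip":1,"delta_pos":[0,0,0.2],"rotation":[0,0,0]},{"grip":1,"delta_pos":[0,0,0.3],"rotation":[0,0,0]},{"grip":1,"delta_pos":[0,0,0.3],"rotation":[0,0,0]}]'
python3 -c "
from h import *
go((*st(.1,0),.206,174.1))"
```

```text
clock: 41.35
tool_pos: [0.6375, 0.151, 0.2272]
orientation: [-179.9, -0.2, 173.8]
force: [-0.6, 0.5, 0.9]
opening: 0.0003
gripper_force: 0.0
t 41.35 p [0.6375 0.151  0.2272] rpy [-179.88   -0.22  173.79] open 0.0003 gf 0.0 F [-0.6  0.5  0.9]
shift [-0.008 -0.004  0.212] turn [-0.001 -0.002 -0.003]
```

```bash
python3 -m creep '[{"grip":1,"delta_pos":[0,0,0.05],"rotation":[0,0,0]},{"grip":1,"delta_pos":[0,0,0.1],"rotation":[0,0,0]},{"grip":1,"delta_pos":[0,0,0.15],"rotation":[0,0,0]},{"grip":1,"delta_pos":[0,0,0.2],"rotation":[0,0,0]},{"grip":1,"delta_pos":[0,0,0.2],"rotation":[0,0,0]}]' |egrep 'tool|force: \['
python3 -m creep '[{"grip":1,"delta_pos":[0,0,0.01],"rotation":[0,0,0]},{"grip":1,"delta_pos":[0,0,0.02],"rotation":[0,0,0]},{"grip":1,"delta_pos":[0,0,0.02],"rotation":[0,0,0]},{"grip":1,"delta_pos":[0,0,0.02],"rotation":[0,0,0]}]' |egrep 'tool|force: \['
```

```text
tool_pos: [0.6395, 0.1516, 0.2097]
force: [-2.0, 0.6, 6.7]
tool_pos: [0.6395, 0.1516, 0.2085]
force: [-2.1, 1.5, 7.1]
```

```bash
for i in 1 2 3; do python3 -m creep '[{"grip":1,"delta_pos":[0,0,0.01],"rotation":[0,0,0]},{"grip":1,"delta_pos":[0,0,0.015],"rotation":[0,0,0]},{"grip":1,"delta_pos":[0,0,0.015],"rotation":[0,0,0]},{"grip":1,"delta_pos":[0,0,0.015],"rotation":[0,0,0]}]' |egrep 'tool|force: \['; done
```

```text
tool_pos: [0.6395, 0.1516, 0.2071]
force: [-2.3, 1.0, 7.7]
tool_pos: [0.6396, 0.1516, 0.2063]
force: [-4.7, 0.5, 10.2]
tool_pos: [0.6396, 0.1516, 0.2062]
force: [-8.9, 0.7, 18.3]
```

Bottomed (18 N at 0.2062). I'll let it spring back and return to the handle.

```bash
python3 -m creep '[{"grip":1,"delta_pos":[0,0,-0.1],"rotation":[0,0,0]},{"grip":1,"delta_pos":[0,0,-0.3],"rotation":[0,0,0]},{"grip":1,"delta_pos":[0,0,-0.55],"rotation":[0,0,0]},{"grip":1,"delta_pos":[0,0,-0.55],"rotation":[0,0,0]}]'
for i in 1 2; do python3 -m creep '[{"grip":0.8,"delta_pos":[0.3,-0.05,0],"rotation":[0,0,0]},{"grip":0.5,"delta_pos":[0.7,-0.11,0],"rotation":[0,0,0]},{"grip":0.3,"delta_pos":[0.92,-0.15,0],"rotation":[0,0,0]},{"grip":0.3,"delta_pos":[0.92,-0.15,0],"rotation":[0,0,0]}]' >/dev/null; done
python3 -m creep '[{"grip":0.3,"delta_pos":[0,0,0.3],"rotation":[0,0,0]},{"grip":0.3,"delta_pos":[0,0,0.6],"rotation":[0,0,0]},{"grip":0.3,"delta_pos":[0,0,0.6],"rotation":[0,0,0]},{"grip":0.3,"delta_pos":[0,0,0.6],"rotation":[0,0,0]}]'
python3 -c "
from h import *
S=snap('scene');cv2.imwrite('pics/cap1.png',S[0])
go((*st(-.083,-.031),.0595,174.1))"
```

```text
clock: 43.85
tool_pos: [0.641, 0.1518, 0.2619]
orientation: [179.9, 0.3, 173.8]
force: [-0.3, 0.2, 0.4]
opening: 0.0005
gripper_force: 0.0
clock: 45.05
tool_pos: [0.4539, 0.1415, 0.1983]
orientation: [-179.9, -0.0, 173.8]
force: [0.4, 1.2, 0.1]
opening: 0.061
gripper_force: 0.0
t 45.1 p [0.4543 0.1418 0.1991] rpy [-1.8000e+02  5.0000e-02  1.7381e+02] open 0.061 gf 0.0 F [-0.4  0.5  0.8]
shift [ 0.011 -0.035  1.396] turn [-0.     0.001 -0.003]
```

```bash
python3 -m creep '[{"grip":0.3,"delta_pos":[0.01,-0.03,0.25],"rotation":[0,0,0]},{"grip":0.3,"delta_pos":[0.01,-0.03,0.5],"rotation":[0,0,0]},{"grip":0.3,"delta_pos":[0.01,-0.03,0.75],"rotation":[0,0,0]},{"grip":0.3,"delta_pos":[0.01,-0.03,1],"rotation":[0,0,0]}]' >/dev/null
python3 -m creep '[{"grip":0.3,"delta_pos":[0,0,0.2],"rotation":[0,0,0]},{"grip":0.3,"delta_pos":[0,0,0.39],"rotation":[0,0,0]},{"grip":0.6,"delta_pos":[0,0,0.39],"rotation":[0,0,0]},{"grip":1,"delta_pos":[0,0,0.39],"rotation":[0,0,0]},{"grip":1,"delta_pos":[0,0,0.39],"rotation":[0,0,0]}]'
python3 -m creep '[{"grip":1,"delta_pos":[0,0,0],"rotation":[0,0,0]},{"grip":1,"delta_pos":[0,0,0],"rotation":[0,0,0]},{"grip":1,"delta_pos":[0,0,0],"rotation":[0,0,0]},{"grip":1,"delta_pos":[0,0,0],"rotation":[0,0,0]},{"grip":1,"delta_pos":[0,0,0],"rotation":[0,0,0]}]'
python3 -c "
from h import *
d=ctrl.get_obs()['tool_pos'][:2]-[.4366,-.0226]; print(d,np.linalg.norm(d))
go((*st(-.083,.031),.0595,174.1))"
```

```text
clock: 46.0
tool_pos: [0.453, 0.1394, 0.0605]
orientation: [179.9, 0.1, 173.8]
force: [-0.1, -0.1, -0.5]
opening: 0.0431
gripper_force: 0.0
clock: 46.5
tool_pos: [0.4522, 0.1389, 0.0597]
orientation: [180.0, 0.0, 173.8]
force: [-1.3, 0.5, 6.8]
opening: 0.0217
gripper_force: 30.0
[0.01564779 0.16150376] 0.16226003398412595
t 46.5 p [0.4522 0.1389 0.0597] rpy [1.7996e+02 5.0000e-02 1.7382e+02] open 0.0217 gf 30.0 F [-1.3  0.5  6.8]
shift [-0.004  0.617  0.003] turn [ 0.     0.001 -0.003]
```

```bash
python3 -m creep '[{"grip":1,"delta_pos":[0,0.06,0],"rotation":[0,0,0]},{"grip":1,"delta_pos":[0,0.2,0],"rotation":[0,0,0]},{"grip":1,"delta_pos":[0,0.36,0],"rotation":[0,0,0]},{"grip":1,"delta_pos":[0,0.5,0],"rotation":[0,0,0]},{"grip":1,"delta_pos":[0,0.6,0],"rotation":[0,0,0]}]' >/dev/null
python3 -m creep '[{"grip":1,"delta_pos":[0,0.02,0],"rotation":[0,0,0]},{"grip":1,"delta_pos":[0,0.02,0],"rotation":[0,0,0]},{"grip":1,"delta_pos":[0,0.02,0],"rotation":[0,0,0]}]'
python3 -c "
from h import *
d=ctrl.get_obs()['tool_pos'][:2]-[.4366,-.0226]; print(d,np.linalg.norm(d))"
```

```text
clock: 47.3
tool_pos: [0.4588, 0.2011, 0.0597]
orientation: [179.9, 0.0, 173.8]
force: [-4.1, 1.9, 5.5]
opening: 0.0215
gripper_force: 30.0
[0.0222475  0.22365377] 0.22475755608976977
```

```bash
python3 -m creep '[{"grip":1,"delta_pos":[0,-0.01,0],"rotation":[0,0,0]},{"grip":1,"delta_pos":[0,-0.01,0],"rotation":[0,0,0]},{"grip":1,"delta_pos":[0,-0.01,0],"rotation":[0,0,0]}]' |grep tool
python3 -m creep '[{"grip":0.8,"delta_pos":[0,0,0],"rotation":[0,0,0]},{"grip":0.6,"delta_pos":[0,0,0],"rotation":[0,0,0]},{"grip":0.5,"delta_pos":[0,0,0],"rotation":[0,0,0]},{"grip":0.5,"delta_pos":[0,0,0],"rotation":[0,0,0]}]'
python3 -m creep '[{"grip":0.5,"delta_pos":[0,0,-0.2],"rotation":[0,0,0]},{"grip":0.5,"delta_pos":[0,0,-0.5],"rotation":[0,0,0]},{"grip":0.5,"delta_pos":[0,0,-0.9],"rotation":[0,0,0]},{"grip":1,"delta_pos":[0,0,-1],"rotation":[0,0,0]}]' >/dev/null
python3 -m creep '[{"grip":1,"delta_pos":[0,0,-0.4],"rotation":[0,0,0]},{"grip":1,"delta_pos":[0,0,-0.8],"rotation":[0,0,0]},{"grip":1,"delta_pos":[0,0,-1],"rotation":[0,0,0]},{"grip":1,"delta_pos":[0,0,-1],"rotation":[0,0,0]}]' >/dev/null
for i in 1 2; do python3 -m creep '[{"grip":1,"delta_pos":[-0.3,-0.05,0],"rotation":[0,0,0]},{"grip":1,"delta_pos":[-0.7,-0.11,0],"rotation":[0,0,0]},{"grip":1,"delta_pos":[-0.92,-0.15,0],"rotation":[0,0,0]},{"grip":1,"delta_pos":[-0.92,-0.15,0],"rotation":[0,0,0]}]' >/dev/null; done
python3 -m creep '[{"grip":1,"delta_pos":[0,0,0.2],"rotation":[0,0,0]},{"grip":1,"delta_pos":[0,0,0.3],"rotation":[0,0,0]},{"grip":1,"delta_pos":[0,0,0.3],"rotation":[0,0,0]}]'
python3 -c "
from h import *
S=snap('scene');T=snap('top');cv2.imwrite('pics/n1.png',np.vstack([crop(S,255,240,170,130,4)]))
go((*st(.1,0),.206,174.1))"
```

```text
tool_pos: [0.4587, 0.1999, 0.0597]
clock: 48.0
tool_pos: [0.4584, 0.1991, 0.059]
orientation: [-180.0, -0.0, 173.8]
force: [-0.1, -1.1, -0.5]
opening: 0.0401
gripper_force: 0.0
clock: 49.9
tool_pos: [0.6364, 0.1494, 0.2268]
orientation: [-179.9, -0.2, 173.8]
force: [-0.7, -0.2, 0.5]
opening: 0.0003
gripper_force: 0.0
t 50.0 p [0.6377 0.1498 0.2293] rpy [-1.7998e+02 -1.0000e-02  1.7383e+02] open 0.0005 gf 0.0 F [0.3 0.3 0.3]
shift [-0.004  0.008  0.233] turn [-0.    -0.    -0.003]
```

View pics/n1.png

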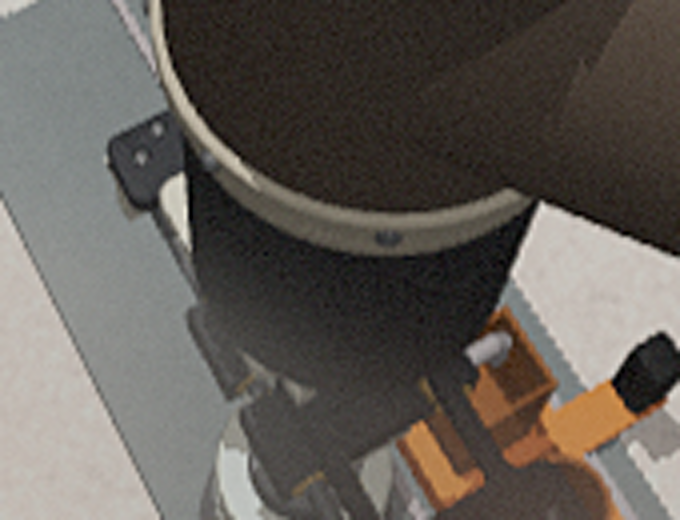

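The spout tip at (490,345) is over the tall square's mouth. I'll press.

```bash
python3 -m creep '[{"grip":1,"delta_pos":[0,0,0.05],"rotation":[0,0,0]},{"grip":1,"delta_pos":[0,0,0.1],"rotation":[0,0,0]},{"grip":1,"delta_pos":[0,0,0.15],"rotation":[0,0,0]},{"grip":1,"delta_pos":[0,0,0.2],"rotation":[0,0,0]},{"grip":1,"delta_pos":[0,0,0.22],"rotation":[0,0,0]}]' |egrep 'tool|force: \['
for i in 1 2 3; do python3 -m creep '[{"grip":1,"delta_pos":[0,0,0.01],"rotation":[0,0,0]},{"grip":1,"delta_pos":[0,0,0.015],"rotation":[0,0,0]},{"grip":1,"delta_pos":[0,0,0.015],"rotation":[0,0,0]},{"grip":1,"delta_pos":[0,0,0.015],"rotation":[0,0,0]}]' |egrep 'tool|force: \['; done
```

```text
tool_pos: [0.6383, 0.1497, 0.2073]
force: [-2.2, 1.2, 6.6]
tool_pos: [0.6384, 0.1497, 0.2064]
force: [-2.8, 0.8, 7.3]
tool_pos: [0.6384, 0.1498, 0.2063]
force: [-5.4, 0.6, 14.1]
tool_pos: [0.6385, 0.1497, 0.2061]
force: [-8.2, 1.4, 20.8]
```

```bash
python3 -m creep '[{"grip":1,"delta_pos":[0,0,-0.1],"rotation":[0,0,0]},{"grip":1,"delta_pos":[0,0,-0.3],"rotation":[0,0,0]},{"grip":1,"delta_pos":[0,0,-0.55],"rotation":[0,0,0]},{"grip":1,"delta_pos":[0,0,-0.55],"rotation":[0,0,0]}]' >/dev/null
for i in 1 2; do python3 -m creep '[{"grip":0.8,"delta_pos":[0.3,0.05,0],"rotation":[0,0,0]},{"grip":0.5,"delta_pos":[0.7,0.11,0],"rotation":[0,0,0]},{"grip":0.3,"delta_pos":[0.92,0.15,0],"rotation":[0,0,0]},{"grip":0.3,"delta_pos":[0.92,0.15,0],"rotation":[0,0,0]}]' >/dev/null; done
python3 -m creep '[{"grip":0.3,"delta_pos":[0,0,0.3],"rotation":[0,0,0]},{"grip":0.3,"delta_pos":[0,0,0.6],"rotation":[0,0,0]},{"grip":0.3,"delta_pos":[0,0,0.6],"rotation":[0,0,0]},{"grip":0.3,"delta_pos":[0,0,0.6],"rotation":[0,0,0]}]'
python3 -c "
from h import *
go((*st(-.083,.0305),.0595,174.1))"
```

```text
clock: 53.3
tool_pos: [0.4592, 0.199, 0.1976]
orientation: [-179.9, -0.0, 173.8]
force: [0.1, 0.7, 1.0]
opening: 0.0616
gripper_force: 0.0
t 53.3 p [0.4592 0.199  0.1976] rpy [-1.7991e+02 -2.0000e-02  1.7379e+02] open 0.0616 gf 0.0 F [0.1 0.7 1. ]
shift [-1.000e-03  9.000e-03  1.381e+00] turn [-0.001 -0.    -0.003]
```

```bash
python3 -m creep '[{"grip":0.3,"delta_pos":[0,0.01,0.25],"rotation":[0,0,0]},{"grip":0.3,"delta_pos":[0,0.01,0.5],"rotation":[0,0,0]},{"grip":0.3,"delta_pos":[0,0.01,0.75],"rotation":[0,0,0]},{"grip":0.3,"delta_pos":[0,0.01,1],"rotation":[0,0,0]}]' >/dev/null
python3 -m creep '[{"grip":0.3,"delta_pos":[0,0,0.2],"rotation":[0,0,0]},{"grip":0.3,"delta_pos":[0,0,0.38],"rotation":[0,0,0]},{"grip":0.6,"delta_pos":[0,0,0.38],"rotation":[0,0,0]},{"grip":1,"delta_pos":[0,0,0.38],"rotation":[0,0,0]},{"grip":1,"delta_pos":[0,0,0.38],"rotation":[0,0,0]}]' >/dev/null
python3 -m creep '[{"grip":1,"delta_pos":[0,0,0],"rotation":[0,0,0]},{"grip":1,"delta_pos":[0,0,0],"rotation":[0,0,0]},{"grip":1,"delta_pos":[0,0,0],"rotation":[0,0,0]},{"grip":1,"delta_pos":[0,0,0],"rotation":[0,0,0]},{"grip":1,"delta_pos":[0,0,0],"rotation":[0,0,0]}]'
python3 -c "
from h import *
d=ctrl.get_obs()['tool_pos'][:2]-[.4366,-.0226]; print(d,np.linalg.norm(d))"
```

```text
clock: 54.7
tool_pos: [0.4589, 0.2004, 0.0602]
orientation: [180.0, 0.0, 173.8]
force: [-1.9, -0.4, 6.4]
opening: 0.0217
gripper_force: 30.0
[0.02225824 0.22302864] 0.22413657635980946
```

q=0.2241; now +0.062 to 0.286.

```bash
python3 -m creep '[{"grip":1,"delta_pos":[0,0.06,0],"rotation":[0,0,0]},{"grip":1,"delta_pos":[0,0.2,0],"rotation":[0,0,0]},{"grip":1,"delta_pos":[0,0.36,0],"rotation":[0,0,0]},{"grip":1,"delta_pos":[0,0.5,0],"rotation":[0,0,0]},{"grip":1,"delta_pos":[0,0.6,0],"rotation":[0,0,0]}]' >/dev/null
python3 -m creep '[{"grip":1,"delta_pos":[0,0.015,0],"rotation":[0,0,0]},{"grip":1,"delta_pos":[0,0.015,0],"rotation":[0,0,0]},{"grip":1,"delta_pos":[0,0.015,0],"rotation":[0,0,0]}]'
python3 -c "
from h import *
d=ctrl.get_obs()['tool_pos'][:2]-[.4366,-.0226]; print(d,np.linalg.norm(d))"
```

```text
clock: 55.5
tool_pos: [0.4655, 0.2623, 0.0602]
orientation: [179.9, 0.0, 173.8]
force: [-3.1, 2.4, 6.1]
opening: 0.0217
gripper_force: 30.0
[0.02885904 0.28489033] 0.28634829466797473
```

```bash
python3 -m creep '[{"grip":0.8,"delta_pos":[0,0,0],"rotation":[0,0,0]},{"grip":0.6,"delta_pos":[0,0,0],"rotation":[0,0,0]},{"grip":0.5,"delta_pos":[0,0,0],"rotation":[0,0,0]},{"grip":0.5,"delta_pos":[0,0,0],"rotation":[0,0,0]}]' |grep tool
python3 -m creep '[{"grip":0.5,"delta_pos":[0,0,-0.2],"rotation":[0,0,0]},{"grip":0.5,"delta_pos":[0,0,-0.5],"rotation":[0,0,0]},{"grip":0.5,"delta_pos":[0,0,-0.9],"rotation":[0,0,0]},{"grip":1,"delta_pos":[0,0,-1],"rotation":[0,0,0]}]' >/dev/null
python3 -m creep '[{"grip":1,"delta_pos":[0,0,-0.4],"rotation":[0,0,0]},{"grip":1,"delta_pos":[0,0,-0.8],"rotation":[0,0,0]},{"grip":1,"delta_pos":[0,0,-1],"rotation":[0,0,0]},{"grip":1,"delta_pos":[0,0,-1],"rotation":[0,0,0]}]' >/dev/null
for i in 1 2; do python3 -m creep '[{"grip":1,"delta_pos":[-0.3,-0.15,0],"rotation":[0,0,0]},{"grip":1,"delta_pos":[-0.7,-0.35,0],"rotation":[0,0,0]},{"grip":1,"delta_pos":[-0.92,-0.465,0],"rotation":[0,0,0]},{"grip":1,"delta_pos":[-0.92,-0.465,0],"rotation":[0,0,0]}]' >/dev/null; done
python3 -m creep '[{"grip":1,"delta_pos":[0,0,0.2],"rotation":[0,0,0]},{"grip":1,"delta_pos":[0,0,0.3],"rotation":[0,0,0]},{"grip":1,"delta_pos":[0,0,0.3],"rotation":[0,0,0]},{"grip":1,"delta_pos":[0,0,0.3],"rotation":[0,0,0]}]'
python3 -c "
from h import *
S=snap('scene');cv2.imwrite('pics/o1.png',np.vstack([crop(S,255,240,170,130,4)]))
go((*st(.1,0),.206,174.1))"
```

```text
tool_pos: [0.4651, 0.2612, 0.0594]
clock: 57.9
tool_pos: [0.6378, 0.1494, 0.2296]
orientation: [-180.0, -0.0, 173.8]
force: [1.0, -0.0, 0.4]
opening: 0.0002
gripper_force: 0.0
t 57.95 p [0.6381 0.1495 0.2302] rpy [1.7999e+02 3.0000e-02 1.7383e+02] open 0.0009 gf 0.0 F [-0.   0.6 -0.4]
shift [0.001 0.01  0.242] turn [ 0.     0.    -0.003]
```

View pics/o1.png

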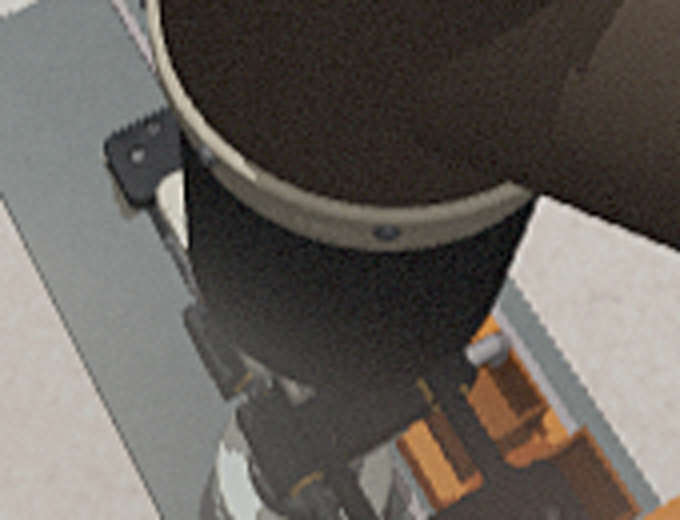

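The short square stands under the spout tip at (488,348). I'll press, then return to the handle.

```bash
python3 -m creep '[{"grip":1,"delta_pos":[0,0,0.05],"rotation":[0,0,0]},{"grip":1,"delta_pos":[0,0,0.1],"rotation":[0,0,0]},{"grip":1,"delta_pos":[0,0,0.15],"rotation":[0,0,0]},{"grip":1,"delta_pos":[0,0,0.2],"rotation":[0,0,0]},{"grip":1,"delta_pos":[0,0,0.22],"rotation":[0,0,0]}]' |egrep 'tool|force: \['
for i in 1 2 3; do python3 -m creep '[{"grip":1,"delta_pos":[0,0,0.01],"rotation":[0,0,0]},{"grip":1,"delta_pos":[0,0,0.015],"rotation":[0,0,0]},{"grip":1,"delta_pos":[0,0,0.015],"rotation":[0,0,0]},{"grip":1,"delta_pos":[0,0,0.015],"rotation":[0,0,0]}]' |egrep 'tool|force: \['; done
python3 -m creep '[{"grip":1,"delta_pos":[0,0,-0.1],"rotation":[0,0,0]},{"grip":1,"delta_pos":[0,0,-0.3],"rotation":[0,0,0]},{"grip":1,"delta_pos":[0,0,-0.55],"rotation":[0,0,0]},{"grip":1,"delta_pos":[0,0,-0.55],"rotation":[0,0,0]}]' |grep tool
for i in 1 2; do python3 -m creep '[{"grip":0.8,"delta_pos":[0.3,0.15,0],"rotation":[0,0,0]},{"grip":0.5,"delta_pos":[0.7,0.35,0],"rotation":[0,0,0]},{"grip":0.3,"delta_pos":[0.92,0.465,0],"rotation":[0,0,0]},{"grip":0.3,"delta_pos":[0.92,0.465,0],"rotation":[0,0,0]}]' >/dev/null; done
python3 -m creep '[{"grip":0.3,"delta_pos":[0,0,0.3],"rotation":[0,0,0]},{"grip":0.3,"delta_pos":[0,0,0.6],"rotation":[0,0,0]},{"grip":0.3,"delta_pos":[0,0,0.6],"rotation":[0,0,0]},{"grip":0.3,"delta_pos":[0,0,0.6],"rotation":[0,0,0]}]'
python3 -c "
from h import *
go((*st(-.083,.093),.0595,174.1))"
```

```text
tool_pos: [0.6383, 0.1492, 0.2077]
force: [-1.8, 2.5, 6.8]
tool_pos: [0.6383, 0.1493, 0.2068]
force: [-4.1, 0.2, 7.1]
tool_pos: [0.6383, 0.1492, 0.2063]
force: [-4.5, 1.2, 11.9]
tool_pos: [0.6384, 0.1492, 0.2062]
force: [-8.5, 1.1, 19.1]
tool_pos: [0.6397, 0.1493, 0.2616]
clock: 61.25
tool_pos: [0.4659, 0.2609, 0.1981]
orientation: [-179.9, -0.0, 173.8]
force: [0.6, 0.7, 1.1]
opening: 0.0611
gripper_force: 0.0
t 61.25 p [0.4659 0.2609 0.1981] rpy [-1.7991e+02 -2.0000e-02  1.7378e+02] open 0.0611 gf 0.0 F [0.6 0.7 1.1]
shift [0.003 0.011 1.386] turn [-0.001 -0.    -0.004]
```

```bash
python3 -m creep '[{"grip":0.3,"delta_pos":[0,0.01,0.25],"rotation":[0,0,0]},{"grip":0.3,"delta_pos":[0,0.01,0.5],"rotation":[0,0,0]},{"grip":0.3,"delta_pos":[0,0.01,0.75],"rotation":[0,0,0]},{"grip":0.3,"delta_pos":[0,0.01,1],"rotation":[0,0,0]}]' >/dev/null
python3 -m creep '[{"grip":0.3,"delta_pos":[0,0,0.2],"rotation":[0,0,0]},{"grip":0.3,"delta_pos":[0,0,0.38],"rotation":[0,0,0]},{"grip":0.6,"delta_pos":[0,0,0.38],"rotation":[0,0,0]},{"grip":1,"delta_pos":[0,0,0.38],"rotation":[0,0,0]},{"grip":1,"delta_pos":[0,0,0.38],"rotation":[0,0,0]}]' >/dev/null
python3 -m creep '[{"grip":1,"delta_pos":[0,0,0],"rotation":[0,0,0]},{"grip":1,"delta_pos":[0,0,0],"rotation":[0,0,0]},{"grip":1,"delta_pos":[0,0,0],"rotation":[0,0,0]},{"grip":1,"delta_pos":[0,0,0],"rotation":[0,0,0]},{"grip":1,"delta_pos":[0,0,0],"rotation":[0,0,0]}]' |egrep 'tool|grip'
for i in 1 2 3 4 5; do python3 -m creep '[{"grip":1,"delta_pos":[0,-0.06,0],"rotation":[0,0,0]},{"grip":1,"delta_pos":[0,-0.2,0],"rotation":[0,0,0]},{"grip":1,"delta_pos":[0,-0.36,0],"rotation":[0,0,0]},{"grip":1,"delta_pos":[0,-0.5,0],"rotation":[0,0,0]},{"grip":1,"delta_pos":[0,-0.56,0],"rotation":[0,0,0]}]' |egrep 'tool|force: \[';done
python3 -m creep '[{"grip":1,"delta_pos":[0,-0.02,0],"rotation":[0,0,0]},{"grip":1,"delta_pos":[0,-0.04,0],"rotation":[0,0,0]},{"grip":1,"delta_pos":[0,-0.06,0],"rotation":[0,0,0]},{"grip":1,"delta_pos":[0,-0.06,0],"rotation":[0,0,0]}]'
```

```text
tool_pos: [0.4656, 0.2626, 0.0608]
gripper_force: 30.0
tool_pos: [0.4597, 0.2065, 0.0607]
force: [-2.3, 2.2, 5.7]
tool_pos: [0.4538, 0.1508, 0.0607]
force: [-1.0, 2.4, 6.9]
tool_pos: [0.4479, 0.0952, 0.0607]
force: [-1.5, 2.8, 7.0]
tool_pos: [0.442, 0.0395, 0.0607]
force: [-0.3, 2.4, 6.4]
tool_pos: [0.436, -0.0163, 0.0607]
force: [-0.7, 2.3, 6.7]
clock: 65.55
tool_pos: [0.4354, -0.0218, 0.0607]
orientation: [180.0, 0.1, 173.8]
force: [-0.1, -1.2, 5.6]
opening: 0.0221
gripper_force: 30.0
```

```bash
for i in 1 2 3; do python3 -m creep '[{"grip":1,"delta_pos":[0,-0.01,0],"rotation":[0,0,0]},{"grip":1,"delta_pos":[0,-0.01,0],"rotation":[0,0,0]},{"grip":1,"delta_pos":[0,-0.01,0],"rotation":[0,0,0]}]' |egrep 'tool|force: \[';done
```

```text
tool_pos: [0.4354, -0.0225, 0.0607]
force: [-1.1, 2.4, 7.4]
tool_pos: [0.4354, -0.0226, 0.0607]
force: [-3.3, 10.6, 8.3]
tool_pos: [0.4354, -0.0227, 0.0607]
force: [-5.5, 18.0, 8.4]
```

At the home stop (18 N). I'll release, retreat and check.

```bash
python3 -m creep '[{"grip":0.8,"delta_pos":[0,0.01,0],"rotation":[0,0,0]},{"grip":0.6,"delta_pos":[0,0.015,0],"rotation":[0,0,0]},{"grip":0.5,"delta_pos":[0,0.015,0],"rotation":[0,0,0]},{"grip":0.5,"delta_pos":[0,0.015,0],"rotation":[0,0,0]}]' |grep tool
python3 -m creep '[{"grip":0.5,"delta_pos":[0,0,-0.2],"rotation":[0,0,0]},{"grip":0.5,"delta_pos":[0,0,-0.5],"rotation":[0,0,0]},{"grip":0.5,"delta_pos":[0,0,-0.9],"rotation":[0,0,0]},{"grip":0.5,"delta_pos":[0,0,-1],"rotation":[0,0,0]}]' >/dev/null
for i in 1 2; do python3 -m creep '[{"grip":0.5,"delta_pos":[0,-0.4,-0.2],"rotation":[0,0,0]},{"grip":0.5,"delta_pos":[0,-0.8,-0.3],"rotation":[0,0,0]},{"grip":0.5,"delta_pos":[0,-1,-0.3],"rotation":[0,0,0]},{"grip":0.5,"delta_pos":[0,-1,-0.3],"rotation":[0,0,0]}]' |grep tool;done
python3 -m creep '[{"grip":0.5,"delta_pos":[0,0,0],"rotation":[0,0,0]},{"grip":0.5,"delta_pos":[0,0,0],"rotation":[0,0,0]},{"grip":0.5,"delta_pos":[0,0,0],"rotation":[0,0,0]}]' |grep clock
python3 -c "
from h import *
S=snap('scene');cv2.imwrite('pics/z1.png',crop(S,200,140,220,170,3.5))"
```

```text
tool_pos: [0.434, -0.0237, 0.0598]
tool_pos: [0.4227, -0.1248, 0.1899]
tool_pos: [0.4122, -0.2237, 0.2196]
clock: 68.35
```

View pics/z1.png

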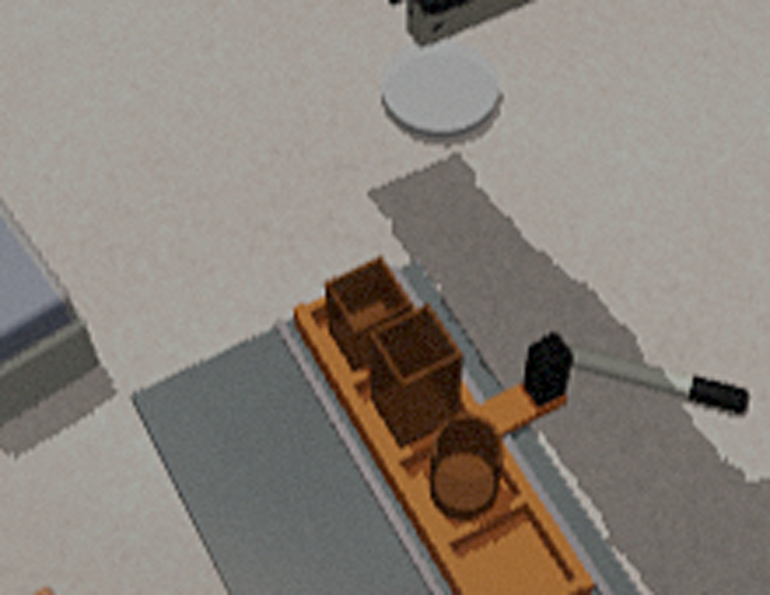

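The shuttle is home with the pots standing in pockets 2 to 4 at (465,465), (415,375) and (368,305). The dish and marker have not moved, and the robot is clear.

```bash
python3 -c "
from plant import ctrl
print(ctrl.close_job())"
```

```text
the job is handed in; nothing more can be done
None
```

I handed the job in at about 68 s: the short round, tall square and short square (tall round was absent) were loaded in pockets 2, 3 and 4 and each dosed once in order with the cap pressed right down, and the shuttle is back at its home stop with all three standing. The dish, marker and tip box looked undisturbed in the last picture, which did not show the bottle; the hand-in call returned no verdict.

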